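Load the thread carousel and hold its brake open with the splined key

TASK

Fill the thread carousel: stand the two loose thread spools in its two empty wells, one in each. Then take the splined key by its grip out of its stand, turn it until its ribs line up with the grooves in the carousel's hub, and slide it fully home against the spring so that its collar sits on the hub. Finish with the gripper still holding the key and keeping it pressed fully down (the spring pushes it out if you let go); leave the seated spool and everything else where it is.

Things in the scene. Friction and masses are not known exactly. Their poses are not given: they have to be found in the camera images.
- carousel: Thread carousel, fixed to the worktop (it does not turn): wooden disc 184 mm across, 6 mm thick, three wells 66 mm from its axis, 120 degrees apart, and a round steel hub in the middle, 44 mm across, top 45 mm above the worktop. Origin at the centre of the underside, z up, well_0 lies along x.
- hub_mouth (a point): Centre of the hub's top face, 45 mm above the worktop. The hub has a plus-shaped vertical socket: two crossed grooves, each 9 mm wide and 31 mm long, along this point's x and y axes (z up); the same at every quarter turn. The sprung brake pin stands in the socket, its top 20 mm below the mouth when up.
- brake_pin (a joint): Travel of the brass brake pin (11 mm across) in the hub's socket, in m: 0 = up, 0.010 = key fully home with its collar on the hub. A spring pushes it up, about 4.5 N at 0 and 7.5 N at 0.010; if the key is let go, the spring lifts it again.
- well_0 (a point): Floor centre of a round open well of the carousel, 6 mm above the worktop. Mouth 31 mm wide inside, rim 39 mm outside and 20 mm above the worktop; a seated spool's centre is 31 mm, its top 56 mm above the worktop. This one already holds spool_c.
- well_1 (a point): Floor centre of a round open well of the carousel, 6 mm above the worktop. Mouth 31 mm wide inside, rim 39 mm outside and 20 mm above the worktop; a seated spool's centre is 31 mm, its top 56 mm above the worktop. This one is empty at the start.
- well_2 (a point): Floor centre of a round open well of the carousel, 6 mm above the worktop. Mouth 31 mm wide inside, rim 39 mm outside and 20 mm above the worktop; a seated spool's centre is 31 mm, its top 56 mm above the worktop. This one is empty at the start.
- spool_a_mid (a point): Loose thread spool, 25 mm across and 50 mm tall, 25 g, upright. The point is at its centre, half-way up, z axis up along the spool. It stands on the worktop between the carousel and the key at the start, in front of a fixed wire file rack (370 mm wide, front 165 mm tall, back 315 mm).
- spool_b_mid (a point): The other loose thread spool, 25 mm across and 50 mm tall, 25 g, upright. The point is at its centre, half-way up, z axis up along the spool. It stands on the worktop between the carousel and the key at the start, in front of a fixed wire file rack (370 mm wide, front 165 mm tall, back 315 mm).
- spool_c_mid (a point): The third thread spool, 25 mm across and 50 mm tall, 25 g, upright. The point is at its centre, half-way up, z axis up along the spool. It is already seated in well_0 and stays there.
- key_handle (a point): Centre of the key's flat grey grip: 42 mm wide along this point's x, 12 mm thick along y, 40 mm tall, z up along the key. It is 19 mm above the upper face of the collar (round, 42 mm across, 5 mm thick), 24 mm above the collar's underside, 54 mm above the stem's tip. At the start it is 60 mm above the worktop; fully home in the hub 69 mm.
- key_tip (a point): Centre of the lower end of the key's steel stem: 30 mm long, plus-shaped, two crossed ribs 28 mm long and 6.5 mm thick along this point's x and y (lowest 6 mm reduced to 25 and 4 mm); z up along the key. It touches the brake pin 20 mm below the hub's mouth; fully home it is 30 mm below it.
- key_stand: Stand far to the right of the carousel, fixed to the worktop: a wooden cup 36 mm tall, 42 mm across, with a round bore, on a disc 72 mm across; origin at the centre of its underside. At the start the key stands in it, turned any way, its collar on the rim; lift it 31 mm to clear the cup.
- spool_a: The body of spool_a; origin at the centre of its underside.
- spool_b: The body of spool_b; origin at the centre of its underside.
- spool_c: The body of spool_c; origin at the centre of its underside.
- key: The whole splined key, 0.08 to 0.17 kg; origin and axes as for key_tip.
- binder_clip: Black binder clip standing among the loose spools, 26 x 32 x 41 mm; bystander. Origin at the centre of its underside.
- scissors: Scissors lying flat, 87 x 199 x 9 mm; bystander. Origin at the centre of the underside.
- masking_tape: Roll of masking tape lying flat, 100 mm across and 25 mm tall; bystander. Origin at the centre of the underside.
- notebook: Black notebook lying flat, 210 x 153 x 16 mm; bystander. Origin at the centre of the underside.
- stapler: Desk stapler, 36 x 146 x 60 mm; bystander. Origin at the centre of the underside.
Not all that is in view belongs to the job. What is shaped like the key but orange or yellow is not meant.

How it is judged:
By the outcome, as a careful person would: the job done as asked, in the order asked, and still so for the second after the job is handed in, while the arm keeps its last pose, push and grip.
It also fails if it takes over 72 s, if anything falls off the work surface, if the arm or the gripper's body presses on something with over 40 N, if the wrist force passes 120 N, or if a joint passes its speed limit or range.

ROBOT

A 6-joint arm with a two-finger parallel gripper is mounted at the origin on a cart in front of the work surface, level with it; the furniture and walls round the work are solid. World frame = base frame: x ahead of the robot, y to its left, z up, the work surface at z = 0. Lengths are in m, angles in rad, forces in N, time in s.
With the tool pointing down it reaches from about 0.225 to 0.875 m from the base axis. Payload 3.4 kg.
Tool frame: the origin (TCP) lies at the very end of the fingers, on their centre line; the grasp point (between the pads) lies 19 mm behind it (manip.hold_point_z is the distance from the TCP to the grasp point, in m); z points along the fingers, x is the direction in which the jaws open and shut, and the axes are right-handed (so a half turn about z gives the same grasp; the last joint's range is limited). The gripper opens to 85 mm and grips with 20 to 120 N. Pads are 22 mm wide; open, the fingers measure 114 mm over their backs; the gripper's body (76 mm by 85 mm) begins 54 mm behind the grasp point. The pads swing forward as they close: fully open they stand 13 mm farther back than shut.
Start: joints at [1.218, 0.276, 1.505, -0, 1.361, -0.121], TCP at [0.132, 0.56, 0.199] pointing down, gripper open.
Joint ranges: [-2.89, 2.89], [-0.75, 2.08], [0.22, 2.7], [-1.18, 4.32], [0.11, 2.71], [-2.7, 2.7]. Speed limits (rad/s): [2.57, 2.57, 3.14, 3.14, 3.14, 3.14].

INTERFACE

Orientations are given as a unit quaternion [w, x, y, z].
In Python, from rig import telemetry, cams, manip, finder gives the robot as it stands. The module is installed in compiled form; this text tells all that it offers.
- The arm moves only by the tool carry_out, never from a script. Its argument "rows" is a list that holds one entry, the list of rows, each a list of 5 numbers: the gripper's target within -1 to 1 (fully open at 1, half-way at 0, shut at -1), then the shift along the world's x, y, z in cm, then the turn about the world's z in rad. A call has 1 to 12 rows; each row shifts and turns the commanded pose from where the row before left it; what a row does not reach is not made up. A row lasts 1/10 s, in which the tool goes at most 50 mm and 8.59 degrees, less where a joint would pass 70% of its speed; a pose out of reach is approached as far as the arm can. A call with a gripper value outside its range is refused whole. The fingers move at their own pace and stop on an object; "force" is the grip in N (left out, the last holds). Time passes only in rows, so rows that do not move let the fingers close. It gives the time, the measured TCP pose, the force and the opening at its end, in the units of the state.
- telemetry.get_state(): the state, without advancing time (a new reading comes with each control period).
- cams.get_image(name): name is "side" or "top"; returns a dict with "image" (400x640x3 uint8, red, green, blue), "camera_matrix" (3x3 intrinsics, pixels), "eye" and "attitude" of the camera in the world. Camera axes: x right, y down, z forward; pixel columns grow to the right and rows downward; lengths in m; the calibration is good to about 2 mm. A picture is of the moment at which its call begins. There is no depth.
- manip.sign_off(): hands the job in, once; it reports no verdict.
Trained networks look in a picture, given as the dict that the camera call returned (one of the last four; its "shot" number tells which), for a name from the list of things; names that differ only in an ending like _2 or _b are one class to them, and where a whole thing is asked for, a point or a joint stands for the part that bears it (a point fixed in the world has none). Each returns a list of dicts, best first, with "confidence" (0 to 1); they miss things now and then, are a little off and sometimes report something else, mostly with a low value. They report only what shows in the picture. A call takes as long as a camera call. They do not tell look-alikes from the thing itself.
- finder.boxes_of(picture, thing): "xy" ([column, row] in pixels, amid what is visible of it).
The state is a dict: "clock": time; "qpos": joint angles; "qd": joint speeds; "effort": joint torques, N m; "position": TCP position; "ee_rot": TCP orientation; "contact_force": force on the tool from outside, world axes, zero at the start; "moment": the same for the moment, N m; "width": finger opening in m.
Only numpy, scipy, OpenCV 4.12 (cv2) and the standard library are available. Lean on these libraries where they do the work, as an engineer would, in place of code of your own. Each camera call takes 0.05 s, during which the arm holds its last target.

## Working session

There is one attempt and no reset: what is moved stays moved. The work goes in short steps, Python scripts to look and compute and a tool call to move; the robot and the scene stay as the last step left them, time stands still between calls to the robot, and variables do not carry over. Pictures are saved under pics/ and viewed, and the job is handed in when it is done.

Besides the shell and the picture viewer there is one more tool, called by a JSON object that holds its "method" and its "body", one argument or row to a line. carry_out: Moves the arm, as the interface text tells. Its arguments: {"type":"object","properties":{"rows":{"type":"array","items":{"type":"array","items":{"type":"array","items":{"type":"number"}}}},"force":{"type":"number"}},"required":["rows"]}

```bash
mkdir -p pics; cat > h.py <<'E'
import numpy as np, cv2
from scipy.spatial.transform import Rotation as R
from rig import telemetry, cams, manip, finder
def shot(name,fn):
    p=cams.get_image(name); cv2.imwrite('pics/'+fn,cv2.cvtColor(p['image'],cv2.COLOR_RGB2BGR)); return p
def rot(p):
    a=np.array(p['attitude']); 
    return a if a.shape==(3,3) else R.from_quat([a[1],a[2],a[3],a[0]]).as_matrix()
def at(p,px,z):
    K=np.array(p['camera_matrix']); d=rot(p)@np.linalg.inv(K)@np.array([px[0],px[1],1.])
    e=np.array(p['eye']); return e+d*(z-e[2])/d[2]
def proj(p,X):
    K=np.array(p['camera_matrix']); c=rot(p).T@(np.array(X)-np.array(p['eye'])); u=K@c; return u[:2]/u[2]
E
python3 - <<'E'
from h import *
t=shot('top','t0.png'); s=shot('side','s0.png')
for p in (t,s): print(p['eye'],p['attitude'],p['camera_matrix'])
for n in ['carousel','hub_mouth','well_0','spool_a','key_handle','key_tip','key','key_stand','binder_clip']:
    for nm,p in(('top',t),('side',s)):
        print(n,nm,[(np.round(d['xy'],1).tolist(),round(d['confidence'],2)) for d in finder.boxes_of(p,n)][:6])
print(telemetry.get_state())
E
```

```text
[0.35431241 0.10010687 1.56499086] [ 0.04011232 -0.70242192  0.70926903 -0.0439533 ] [[452.73254238   0.         320.88465061]
 [  0.         452.73254238 196.21591277]
 [  0.           0.           1.        ]]
[0.51234021 1.25093242 0.7978895 ] [ 2.58667222e-04 -8.97335726e-03  8.74744879e-01 -4.84500576e-01] [[423.72912178   0.         312.58701742]
 [  0.         423.72912178 196.88220303]
 [  0.           0.           1.        ]]
carousel top [([254.4, 216.4], 0.58)]
carousel side [([325.5, 263.5], 0.78)]
hub_mouth top [([375.6, 219.0], 0.57)]
hub_mouth side [([325.8, 260.3], 0.74)]
well_0 top [([255.2, 211.3], 0.78), ([474.1, 237.8], 0.28)]
well_0 side [([322.5, 259.4], 0.77)]
spool_a top [([269.1, 221.0], 0.64), ([320.0, 206.6], 0.63), ([424.4, 215.9], 0.47), ([374.8, 225.7], 0.38)]
spool_a side [([334.8, 181.9], 0.6), ([321.2, 209.9], 0.6)]
key_handle top [([457.4, 216.2], 0.64), ([432.1, 217.7], 0.58)]
key_handle side [([326.3, 150.8], 0.7), ([308.9, 147.3], 0.56), ([323.0, 144.5], 0.5)]
key_tip top [([253.3, 214.2], 0.61), ([458.7, 212.2], 0.55), ([456.2, 189.1], 0.48), ([
[... 421 characters left out ...]
0], 0.53)]
{'clock': 1.0, 'qpos': array([ 1.21800790e+00,  2.75865243e-01,  1.50490811e+00,  2.00651978e-05,
        1.36068766e+00, -1.20979629e-01]), 'qd': array([ 3.06044600e-04, -2.13551570e-04,  4.37230670e-04,  1.40030101e-04,
        5.23151672e-04, -9.12243833e-05]), 'effort': array([ 5.96521550e-04, -4.16663933e+01, -2.46100205e+01, -2.06835637e-05,
        1.82260897e-04, -1.73478008e-05]), 'position': array([0.13209794, 0.55965656, 0.19894461]), 'ee_rot': array([-4.26913240e-05,  7.84137226e-01,  6.20587469e-01,  5.10460246e-05]), 'contact_force': array([ 0.05829039, -0.04458049, -0.02721759]), 'moment': array([-0.00038182, -0.02650158,  0.01902098]), 'width': 0.08538625632749777}
```

```bash
python3 - <<'E'
import cv2
a=cv2.imread('pics/t0.png');cv2.imwrite('pics/t0c.png',cv2.resize(a[130:280,220:500],None,fx=2.8,fy=2.8,interpolation=2))
a=cv2.imread('pics/s0.png');cv2.imwrite('pics/s0c.png',cv2.resize(a[110:310,200:440],None,fx=3,fy=3,interpolation=2))
E
```

```text
(no output)
```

View pics/t0.png

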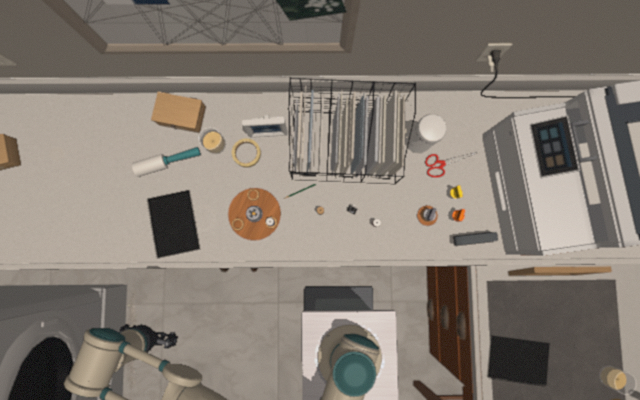

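View pics/t0c.png

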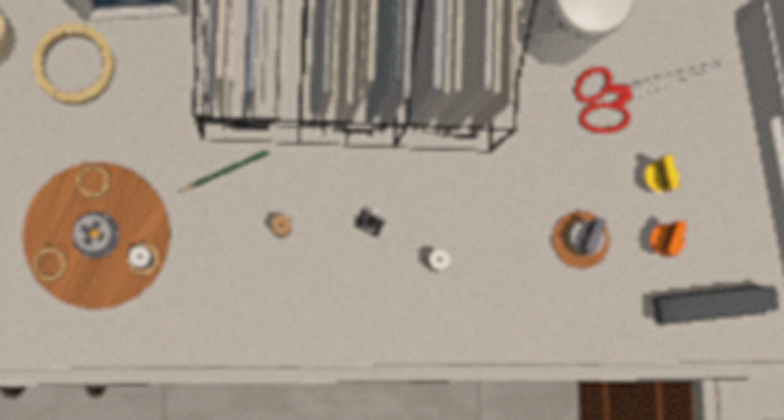

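View pics/s0.png

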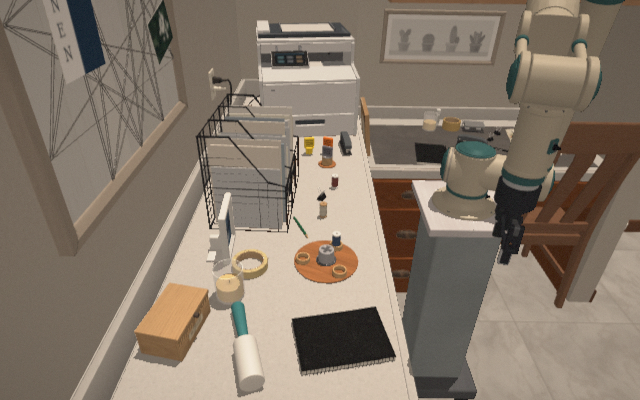

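View pics/s0c.png

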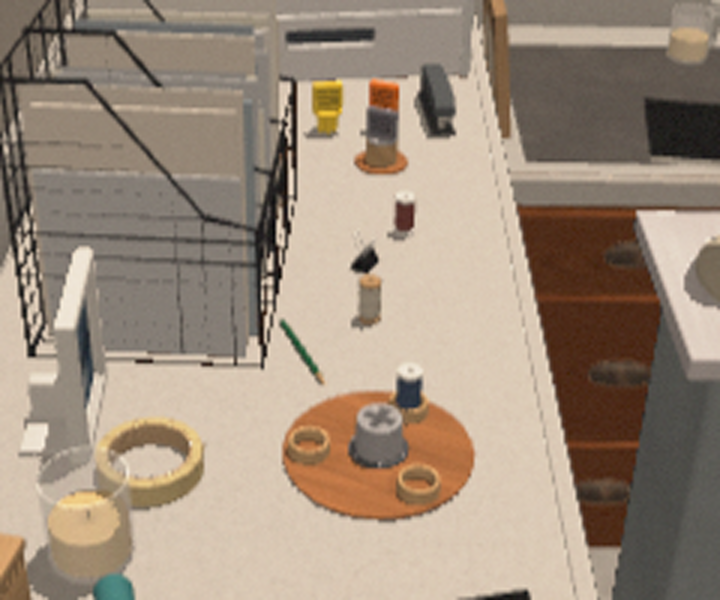

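```bash
python3 - <<'E'
import cv2
def c(f,o,x0,y0,x1,y1,k):
    a=cv2.imread('pics/'+f);cv2.imwrite('pics/'+o,cv2.resize(a[y0:y1,x0:x1],None,fx=k,fy=k,interpolation=2))
c('t0.png','c1.png',220,180,300,240,10)
c('t0.png','c2.png',300,190,400,240,8)
c('t0.png','c3.png',400,190,480,240,10)
c('s0.png','c4.png',285,220,365,280,10)
c('s0.png','c5.png',300,130,360,220,6)
E
```

```text
(no output)
```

View pics/c1.png

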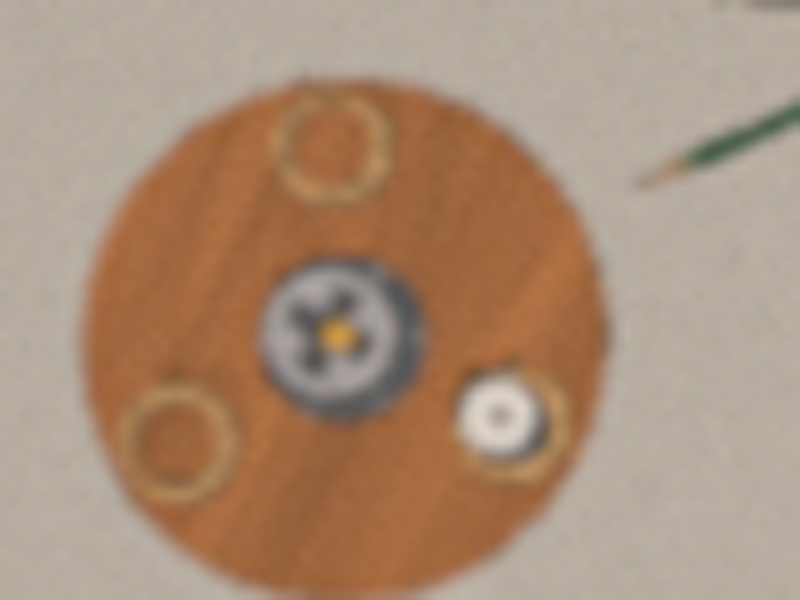

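View pics/c2.png

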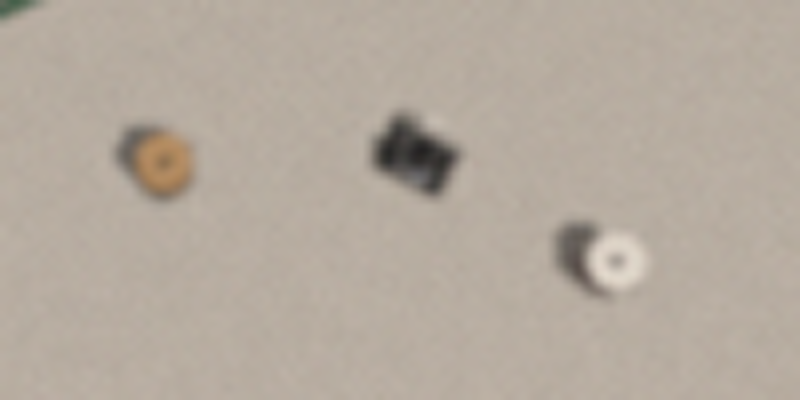

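View pics/c3.png

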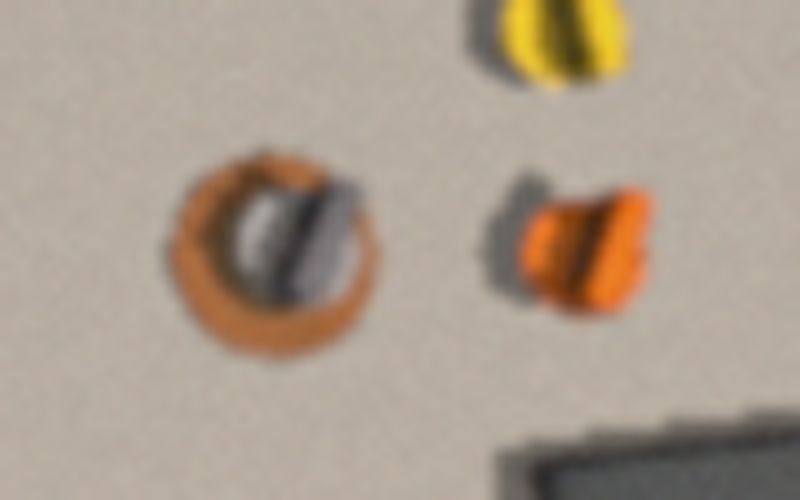

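View pics/c4.png

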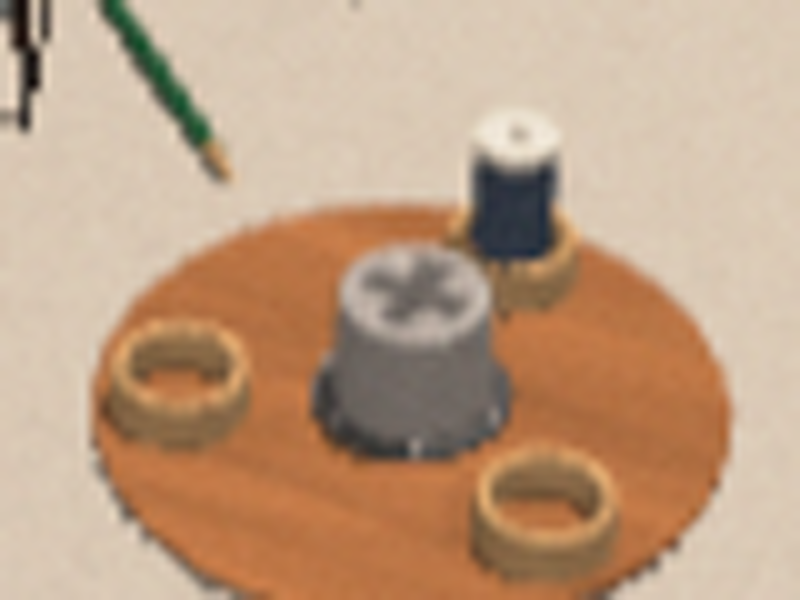

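View pics/c5.png

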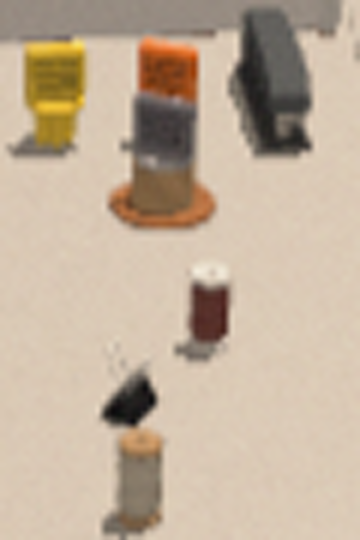

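```bash
cat > fit.py <<'E'
from h import *
import pickle
from scipy.optimize import least_squares
def cp(x0,y0,k,u,v): return np.array([x0+(u+.5)/k-.5, y0+(v+.5)/k-.5])
E
python3 - <<'E'
from fit import *
t=shot('top','t1.png'); s=shot('side','s1.png'); pickle.dump((t,s),open('p.pkl','wb'))
T=lambda u,v:cp(220,180,10,u,v); S=lambda u,v:cp(285,220,10,u,v)
print('disc',at(t,T(346,338),.006))
for n,a,b,z in [('hub',(335,335),(416,295),.045),('w_up',(332,146),(180,361),.02),('w_ll',(178,441),(546,488),.02),('sp_c',(500,415),(517,138),.056)]:
    print(n,at(t,T(*a),z)[:2],at(s,S(*b),z)[:2])
c2=lambda u,v:cp(300,190,8,u,v); c5=lambda u,v:cp(300,130,6,u,v)
print('tan',at(t,c2(164,163),.05)[:2],at(s,c5(141,441),.05)[:2])
print('white',at(t,c2(616,261),.05)[:2],at(s,c5(210,273),.05)[:2])
c3=lambda u,v:cp(400,190,10,u,v)
print('stand',at(t,c3(276,255),.0)[:2],at(s,c5(162,203),.005)[:2])
print('grip',at(t,c3(330,240),.08)[:2])
print('clip',at(t,c2(415,155),.02)[:2])
E
```

```text
disc [0.4832396  0.32151017 0.006     ]
hub [0.48106171 0.3196766 ] [0.48296828 0.32218881]
w_up [0.54828283 0.32482489] [0.54916486 0.32255034]
w_ll [0.44742168 0.37648905] [0.44745165 0.37339739]
sp_c [0.45287792 0.26292454] [0.45326377 0.26315056]
tan [0.48896881 0.09417956] [0.49050425 0.09302199]
white [ 0.44599098 -0.09464175] [ 0.44783286 -0.09537014]
stand [ 0.47207127 -0.27722151] [ 0.47356324 -0.27227078]
grip [ 0.47082801 -0.27591889]
clip [ 0.49404604 -0.01347479]
```

```bash
cat > plus.py <<'E'
from fit import *
t,s=pickle.load(open('p.pkl','rb'))
def score(p,cx,cy,th):
    im=p['image'].astype(float).mean(2)
    g=np.linspace(-.021,.021,43); X,Y=np.meshgrid(g,g); r=np.hypot(X,Y); m=r<.0205
    m&=r>.007
    X,Y=X[m],Y[m]
    ins=((abs(X)<.0045)&(abs(Y)<.0155))|((abs(Y)<.0045)&(abs(X)<.0155))
    W=np.stack([cx+X*np.cos(th)-Y*np.sin(th),cy+X*np.sin(th)+Y*np.cos(th),np.full(X.shape,.045)],1)
    K=np.array(p['camera_matrix']);c=(W-np.array(p['eye']))@rot(p);u=(c@K.T);u=(u[:,:2]/u[:,2:]).astype(np.float32)
    v=cv2.remap(im.astype(np.float32),u[None,:,0],u[None,:,1],cv2.INTER_LINEAR)[0]
    return np.corrcoef(v,-ins.astype(float))[0,1]
for nm,p in(('t',t),('s',s)):
    best=[]
    for cx in np.arange(.477,.489,.001):
        for cy in np.arange(.315,.327,.001):
            for d in range(-45,45,3):
                best.append((score(p,cx,cy,np.radians(d)),cx,cy,d))
    best.sort(reverse=True); print(nm,[tuple(np.round(b,3)) for b in best[:6]])
E
python3 plus.py
```

```text
t [(np.float64(0.808), np.float64(0.482), np.float64(0.322), np.float64(-27.0)), (np.float64(0.8), np.float64(0.482), np.float64(0.322), np.float64(-30.0)), (np.float64(0.799), np.float64(0.483), np.float64(0.322), np.float64(-27.0)), (np.float64(0.796), np.float64(0.482), np.float64(0.322), np.float64(-24.0)), (np.float64(0.792), np.float64(0.482), np.float64(0.321), np.float64(-27.0)), (np.float64(0.792), np.float64(0.483), np.float64(0.322), np.float64(-30.0))]
s [(np.float64(0.823), np.float64(0.483), np.float64(0.321), np.float64(-27.0)), (np.float64(0.818), np.float64(0.483), np.float64(0.321), np.float64(-24.0)), (np.float64(0.81), np.float64(0.483), np.float64(0.321), np.float64(-30.0)), (np.float64(0.806), np.float64(0.484), np.float64(0.321), np.float64(-27.0)), (np.float64(0.801), np.float64(0.483), np.float64(0.322), np.float64(-27.0)), (np.float64(0.8), np.float64(0.484), np.float64(0.321), np.float64(-24.0))]
```

{"method": "carry_out", "body": {
  "rows": [
    [[0.2, 2.95, -3.88, 0, 0.024], [0.2, 2.95, -3.88, 0, 0.024], [0.2, 2.95, -3.88, 0, 0.024], [0.2, 2.95, -3.88, 0, 0.024], [0.2, 2.95, -3.88, 0, 0.024], [0.2, 2.95, -3.88, 0, 0.024], [0.2, 2.95, -3.88, 0, 0.024], [0.2, 2.95, -3.88, 0, 0.024], [0.2, 2.95, -3.88, 0, 0.024], [0.2, 2.95, -3.88, 0, 0.024], [0.2, 2.95, -3.88, 0, 0.024], [0.2, 2.95, -3.88, 0, 0.024]]
  ],
  "force": 30
}}

```text
clock: 2.3
position: [0.4871, 0.0922, 0.1992]
ee_rot: [0.0, 0.687, 0.727, 0.0]
contact_force: [1.0, 1.2, 0.4]
width: 0.0512
```

{"method": "carry_out", "body": {
  "rows": [
    [[0.2, 0.3, 0, -4, 0], [0.2, 0, 0, -4, 0], [0.2, 0, 0, -2, 0], [0.2, 0, 0, 0, 0]]
  ]
}}

```text
clock: 2.7
position: [0.4864, 0.0936, 0.0961]
ee_rot: [-0.003, 0.687, 0.726, -0.003]
contact_force: [-0.1, 0.7, 0.3]
width: 0.0514
```

```bash
python3 - <<'E'
from fit import *
t=shot('top','t2.png'); s=shot('side','s2.png'); pickle.dump((t,s),open('p2.pkl','wb'))
cv2.imwrite('pics/a.png',cv2.resize(cv2.imread('pics/t2.png')[180:240,280:360],None,fx=10,fy=10,interpolation=2))
cv2.imwrite('pics/b.png',cv2.resize(cv2.imread('pics/s2.png')[160:230,290:360],None,fx=8,fy=8,interpolation=2))
print(telemetry.get_state()['position'])
E
```

```text
[0.48955793 0.09408112 0.09935081]
```

View pics/b.png

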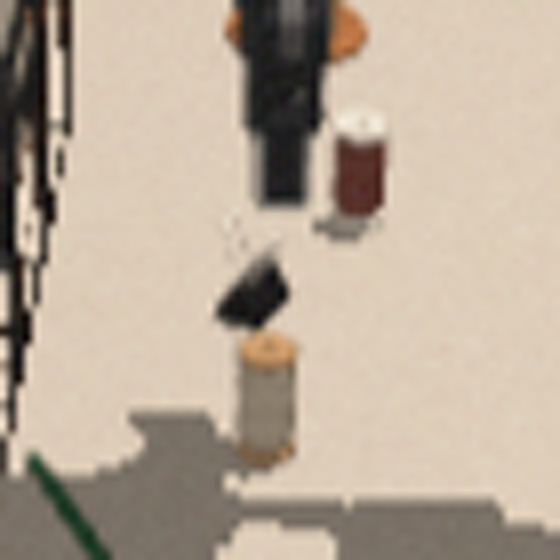

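View pics/a.png

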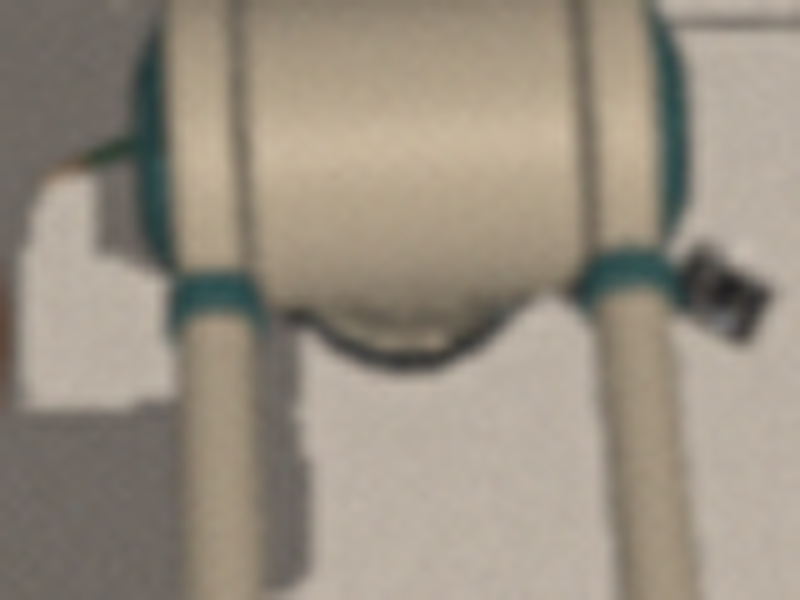

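```bash
python3 - <<'E'
from fit import *
t,s=pickle.load(open('p2.pkl','rb'))
P=np.array([.4896,.0941,.105]); yaw=np.radians(93.2)
for d in(-.026,0,.026): 
    q=proj(s,P+np.array([np.cos(yaw),np.sin(yaw),0])*d); print(d,(q-[290,160]+.5)*8-.5)
q=proj(s,[.4897,.0936,.05]);print((q-[290,160]+.5)*8-.5)
E
```

```text
-0.026 [269.41229695 200.42970487]
0 [273.41229612 233.50681694]
0.026 [277.54513626 267.68242819]
[270.15305556 348.96950845]
```

{"method": "carry_out", "body": {
  "rows": [
    [[0.2, 0, 0, -4, 0], [0.2, 0, 0, -1, 0], [0.2, 0, 0, 0, 0], [0.2, 0, 0, 0, 0]]
  ]
}}

```text
clock: 3.2
position: [0.4903, 0.0943, 0.0503]
ee_rot: [0.001, 0.687, 0.727, 0.001]
contact_force: [-0.4, -0.4, -0.5]
width: 0.0509
```

```bash
python3 - <<'E'
from fit import *
s=shot('side','s3.png'); pickle.dump(s,open('p3.pkl','wb'))
cv2.imwrite('pics/b3.png',cv2.resize(cv2.imread('pics/s3.png')[160:230,290:360],None,fx=8,fy=8,interpolation=2))
P=telemetry.get_state()['position'];print(P)
yaw=np.radians(93.2)
for d in(-.026,0,.026): 
    q=proj(s,P+np.array([np.cos(yaw),np.sin(yaw),0])*d); print(d,(q-[290,160]+.5)*8-.5)
E
```

```text
[0.49056646 0.0942284  0.05057179]
-0.026 [264.22513095 314.38590049]
0 [268.05856922 348.59410255]
0.026 [272.01661276 383.91423647]
```

View pics/b3.png

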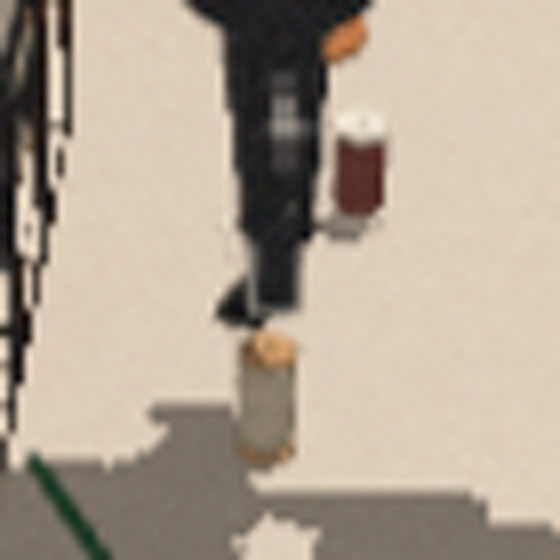

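```bash
python3 - <<'E'
from fit import *
a=cv2.imread('pics/s3.png')[120:220,270:370].astype(float)
a=255*(a/255)**.45
cv2.imwrite('pics/b4.png',cv2.resize(a.astype('uint8'),None,fx=6,fy=6,interpolation=2))
E
```

```text
(no output)
```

View pics/b4.png

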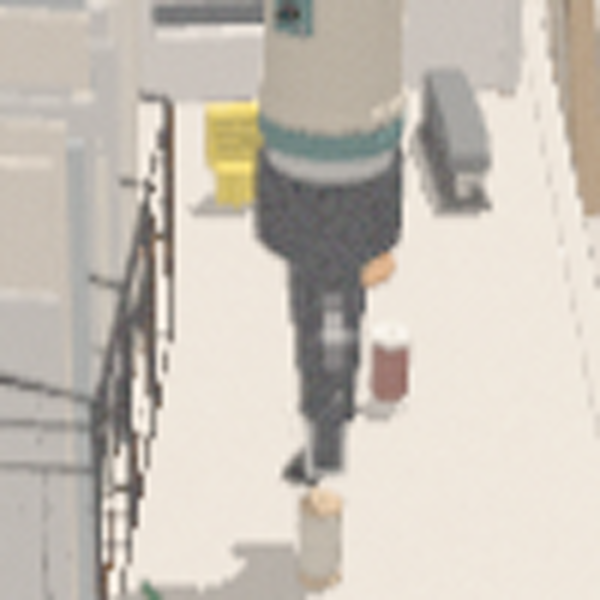

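View pics/s3.png

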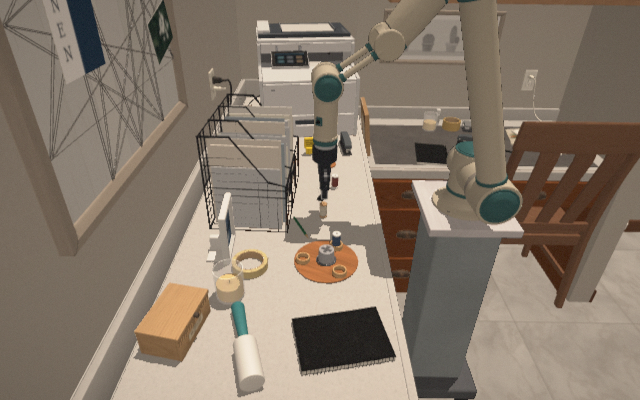

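```bash
python3 - <<'E'
from fit import *
s=pickle.load(open('p3.pkl','rb'))
for z in(.05,.056,.062,.07): print(z,at(s,cp(290,160,8,277,312),z))
print(rot(s)[:,2])
E
```

```text
0.05 [0.48671296 0.06536461 0.05      ]
0.056 [0.48691856 0.07487592 0.056     ]
0.062 [0.48712415 0.08438722 0.062     ]
0.07 [0.48739828 0.09706897 0.07      ]
[ 0.00914773 -0.84762415 -0.53051825]
```

```bash
python3 - <<'E'
from fit import *
t,s=pickle.load(open('p.pkl','rb'))
P=np.array([.1321,.5597,.1989]);yaw=np.radians(76.7);ax=np.array([np.cos(yaw),np.sin(yaw),0])
a=cv2.imread('pics/s1.png').astype(float); a=(255*(a/255)**.45).astype('uint8')
x0,y0,k=470,150,7
a=cv2.resize(a[y0:y0+130,x0:x0+90],None,fx=k,fy=k,interpolation=2)
for d in(-.0425,0,.0425):
  for zz in (0,.013,.073):
    q=(proj(s,P+ax*d+[0,0,zz])-[x0,y0]+.5)*k-.5
    cv2.circle(a,tuple(int(v) for v in q),3,(0,0,255) if zz==0 else (0,255,0),-1)
cv2.imwrite('pics/d.png',cv2.resize(a,None,fx=.8,fy=.8) if a.shape[0]>600 else a)
a=cv2.imread('pics/t1.png').astype(float); a=(255*(a/255)**.45).astype('uint8')
x0,y0,k=90,290,6
a=cv2.resize(a[y0:y0+90,x0:x0+110],None,fx=k,fy=k,interpolation=2)
for d in(-.0425,0,.0425):
    q=(proj(t,P+ax*d+[0,0,.01])-[x0,y0]+.5)*k-.5
    cv2.circle(a,tuple(int(v) for v in q),3,(0,0,255),-1)
cv2.imwrite('pics/e.png',a)
E
```

```text
(no output)
```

View pics/d.png

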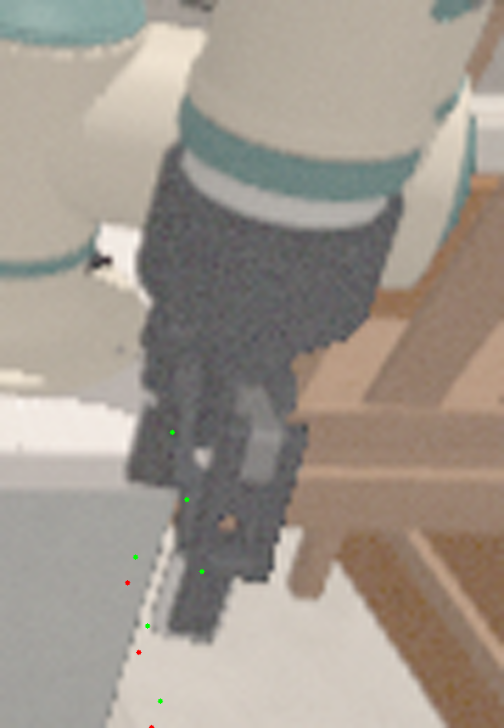

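View pics/e.png

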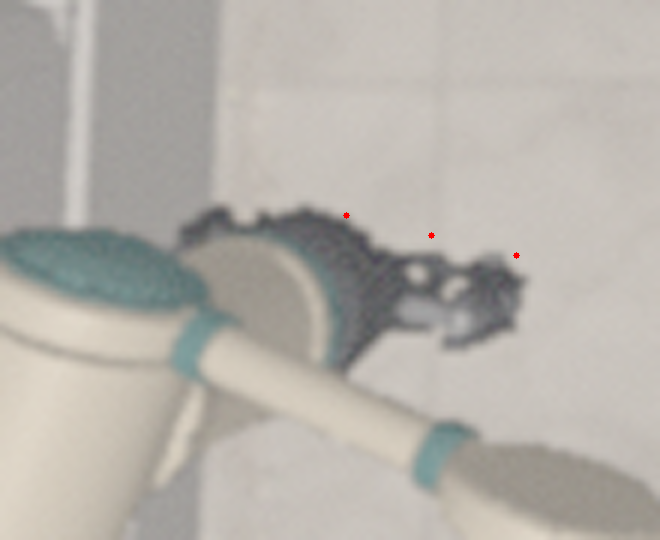

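```bash
python3 - <<'E'
from fit import *
t,s=pickle.load(open('p.pkl','rb'))
print('d.png tip center'); 
for z in(.199,.212,.23,.25): print(z,at(s,cp(470,150,5.6,190,640),z))
print('far block bottom (150,485) & near block right (260,575)')
for z in(.25,.27): print(z,at(s,cp(470,150,5.6,152,485),z),at(s,cp(470,150,5.6,255,575),z))
print('top right finger')
for z in(.21,.25,.28): print(z,at(t,cp(90,290,6,490,300),z))
st=telemetry.get_state();print(st['position'],st['qpos'],st['width'])
E
```

```text
d.png tip center
0.199 [0.11011378 0.55222237 0.199     ]
0.212 [0.11884485 0.56738915 0.212     ]
0.23 [0.13093402 0.58838932 0.23      ]
0.25 [0.14436643 0.61172285 0.25      ]
far block bottom (150,485) & near block right (260,575)
0.25 [0.12620187 0.52230668 0.25      ] [0.10765151 0.57534648 0.25      ]
0.27 [0.14029736 0.54890422 0.27      ] [0.12242415 0.60000788 0.27      ]
top right finger
0.21 [0.10163243 0.53000165 0.21      ]
0.25 [0.10909167 0.51731094 0.25      ]
0.28 [0.11468609 0.50779291 0.28      ]
[0.49056646 0.0942284  0.05057179] [ 5.03328002e-02  2.96075525e-01  1.88759045e+00  8.61573647e-05
  9.54796896e-01 -1.57696622e+00] 0.05126907150370501
```

```bash
python3 - <<'E'
from fit import *
a=cv2.imread('pics/s1.png').astype(float); a=(255*(a/255)**.45).astype('uint8')
cv2.imwrite('pics/d2.png',cv2.resize(a[195:270,485:535],None,fx=8,fy=8,interpolation=2))
E
```

```text
(no output)
```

View pics/d2.png

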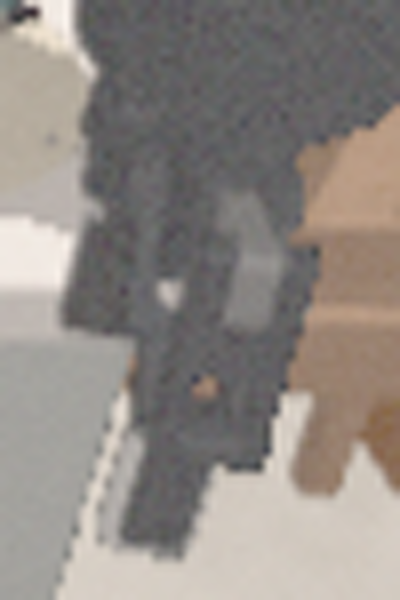

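{"method": "carry_out", "body": {
  "rows": [
    [[0.2, 0, 0, -2, 0], [0.2, 0, 0, -1.2, 0], [0.2, 0, 0, 0, 0], [0.2, 0, 0, 0, 0]]
  ]
}}

```text
clock: 3.65
position: [0.4901, 0.0942, 0.018]
ee_rot: [0.001, 0.687, 0.727, 0.001]
contact_force: [0.4, 0.7, -0.3]
width: 0.0508
```

```bash
python3 - <<'E'
from fit import *
s=shot('side','s4.png'); 
a=cv2.imread('pics/s4.png').astype(float); a=(255*(a/255)**.45).astype('uint8')
cv2.imwrite('pics/b5.png',cv2.resize(a[160:230,290:360],None,fx=8,fy=8,interpolation=2))
st=telemetry.get_state();print(st['position'],st['contact_force'],manip.hold_point_z)
E
```

```text
[0.49029721 0.09413431 0.0181886 ] [-0.04666378  1.02218381 -0.18868881] 0.0187
```

View pics/b5.png

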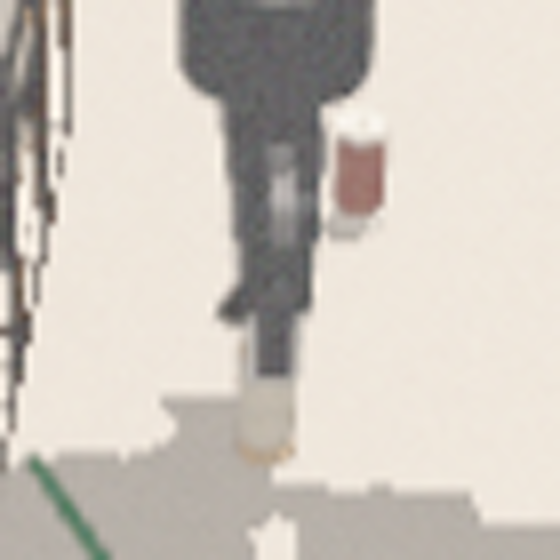

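{"method": "carry_out", "body": {
  "rows": [
    [[-1, 0, 0, 0, 0], [-1, 0, 0, 0, 0], [-1, 0, 0, 0, 0], [-1, 0, 0, 0, 0], [-1, 0, 0, 0, 0], [-1, 0, 0, 0, 0]]
  ],
  "force": 30
}}

```text
clock: 4.3
position: [0.4925, 0.0931, 0.0199]
ee_rot: [0.003, 0.687, 0.727, 0.002]
contact_force: [0.1, -3.3, 15.4]
width: 0.0
```

```bash
python3 - <<'E'
from fit import *
s=shot('side','s5.png'); 
a=cv2.imread('pics/s5.png').astype(float); a=(255*(a/255)**.45).astype('uint8')
cv2.imwrite('pics/b6.png',cv2.resize(a[160:230,290:360],None,fx=8,fy=8,interpolation=2))
st=telemetry.get_state();print(st['position'],st['contact_force'],st['width'])
E
```

```text
[0.49250525 0.09314254 0.01993912] [-0.10190387 -3.40227795 14.49970179] 0.00022554607508400658
```

View pics/b6.png

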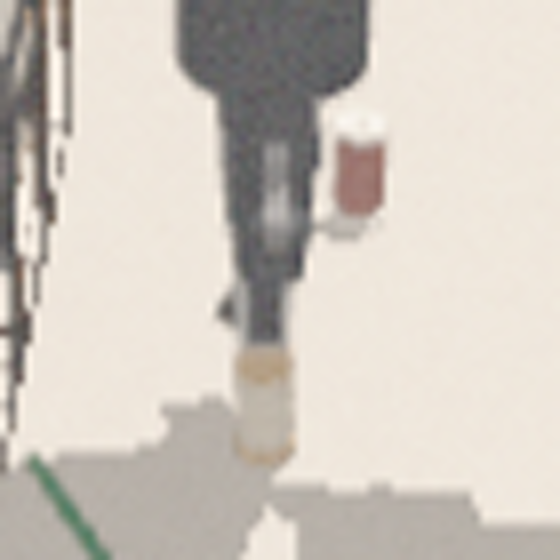

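{"method": "carry_out", "body": {
  "rows": [
    [[-1, 0.1, 0, 1.5, 0], [0.2, 0, 0, 1, 0], [0.2, 0, 0, 0, 0], [0.2, 0, 0, 0, 0], [0.2, 0, 0, 0, 0]]
  ]
}}

```text
clock: 4.85
position: [0.4895, 0.094, 0.0414]
ee_rot: [-0.0, 0.687, 0.727, -0.0]
contact_force: [0.3, 0.3, -0.3]
width: 0.0514
```

{"method": "carry_out", "body": {
  "rows": [
    [[0.2, 0, 0, -2.5, 0], [0.2, 0, 0, -2.2, 0], [0.2, 0, 0, 0, 0], [0.2, 0, 0, 0, 0]]
  ]
}}

```text
clock: 5.25
position: [0.4896, 0.0941, -0.0055]
ee_rot: [-0.001, 0.687, 0.727, -0.001]
contact_force: [0.5, 0.2, -0.3]
width: 0.0513
```

```bash
python3 - <<'E'
from fit import *
s=shot('side','s6.png'); 
a=cv2.imread('pics/s6.png').astype(float); a=(255*(a/255)**.45).astype('uint8')
cv2.imwrite('pics/b7.png',cv2.resize(a[160:230,290:360],None,fx=8,fy=8,interpolation=2))
st=telemetry.get_state();print(st['position'],st['contact_force'],st['width'])
E
```

```text
[ 0.49042225  0.09410734 -0.00484845] [1.19463343 0.29975948 0.56886604] 0.05134126807473835
```

View pics/b7.png

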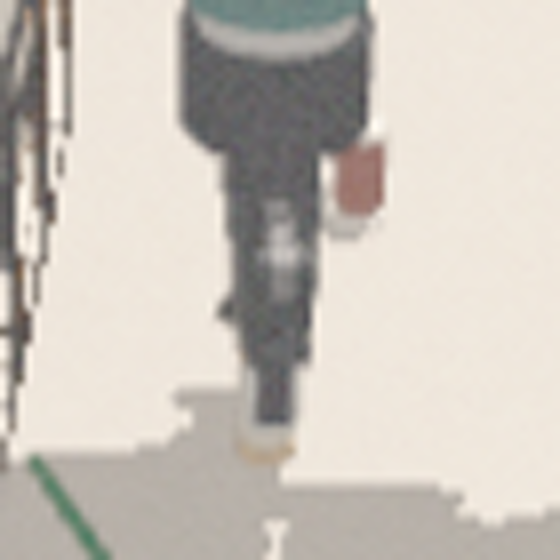

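{"method": "carry_out", "body": {
  "rows": [
    [[0.2, 0.1, 0, -0.7, 0], [0.2, 0, 0, 0, 0], [-1, 0, 0, 0, 0], [-1, 0, 0, 0, 0], [-1, 0, 0, 0, 0], [-1, 0, 0, 0, 0], [-1, 0, 0, 0, 0]]
  ],
  "force": 30
}}

```text
clock: 6.0
position: [0.4914, 0.0941, -0.0117]
ee_rot: [0.0, 0.687, 0.727, 0.0]
contact_force: [-0.6, -0.2, 5.1]
width: 0.0236
```

{"method": "carry_out", "body": {
  "rows": [
    [[-1, 0, 0, 2, 0], [-1, 0, 0, 4, 0], [-1, 0, 0, 4, 0], [-1, 0, 0, 0, 0], [-1, 0, 0, 0, 0]]
  ]
}}

```text
clock: 6.5
position: [0.4915, 0.0941, 0.0886]
ee_rot: [0.001, 0.687, 0.727, 0.001]
contact_force: [-1.0, 0.5, -0.7]
width: 0.0236
```

```bash
python3 - <<'E'
from fit import *
s=shot('side','s7.png'); pickle.dump(s,open('p7.pkl','wb'))
a=cv2.imread('pics/s7.png').astype(float); a=(255*(a/255)**.45).astype('uint8')
cv2.imwrite('pics/b8.png',cv2.resize(a[140:230,290:360],None,fx=8,fy=8,interpolation=2))
st=telemetry.get_state();print(st['position'],st['contact_force'],st['width'])
E
```

```text
[0.49035976 0.09401604 0.08741743] [-0.56564919 -0.136493   -1.21881948] 0.023593754206114766
```

View pics/b8.png

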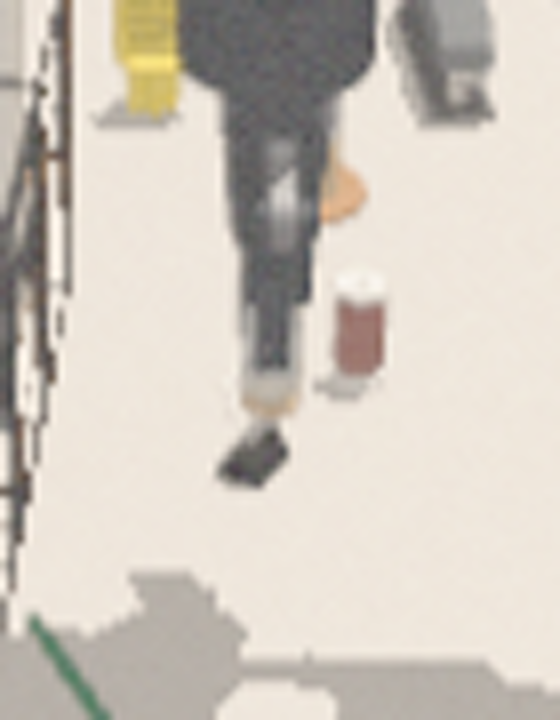

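{"method": "carry_out", "body": {
  "rows": [
    [[-1, 0, 4.6, 0, 0], [-1, 0, 4.6, 0, 0], [-1, 0.7, 4.6, 0, 0], [-1, 2.5, 4.2, 0, 0], [-1, 2.5, 4, 0, 0], [-1, 0, 1, 0, 0], [-1, 0, 0, 0, 0], [-1, 0, 0, 0, 0]]
  ]
}}

```text
clock: 7.35
position: [0.5462, 0.3226, 0.086]
ee_rot: [-0.001, 0.687, 0.727, -0.002]
contact_force: [-0.2, -0.1, -0.7]
width: 0.0234
```

```bash
cat > look.py <<'E'
from fit import *
import sys
def look(tag,sb,tb=None,k=8,g=.45):
    out=[]
    for nm,b in(('side',sb),('top',tb)):
        if b is None: continue
        p=cams.get_image(nm); a=(255*(p['image']/255.)**g).astype('uint8')[...,::-1]
        x0,y0,x1,y1=b
        cv2.imwrite(f'pics/{tag}_{nm}.png',cv2.resize(a[y0:y1,x0:x1],None,fx=k,fy=k,interpolation=2))
        pickle.dump(p,open(f'{tag}_{nm}.pkl','wb')); out.append(p)
    st=telemetry.get_state();print(st['clock'],np.round(st['position'],4),np.round(st['contact_force'],1),round(st['width'],4))
    return out
E
python3 -c "
from look import *
look('w1',(275,200,375,275),(210,160,310,235))"
```

```text
7.45 [0.5469 0.3223 0.0872] [-1.1  0.2  0.2] 0.0234
```

View pics/w1_side.png

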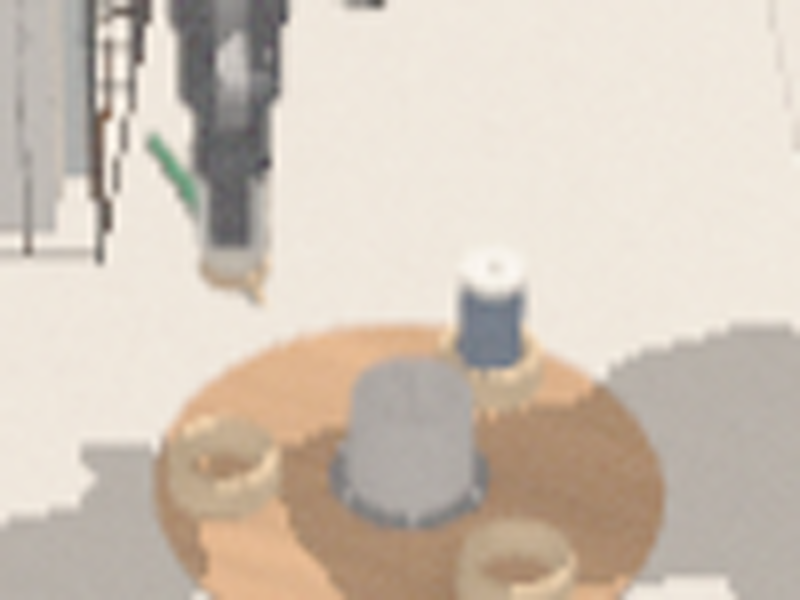

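View pics/w1_top.png

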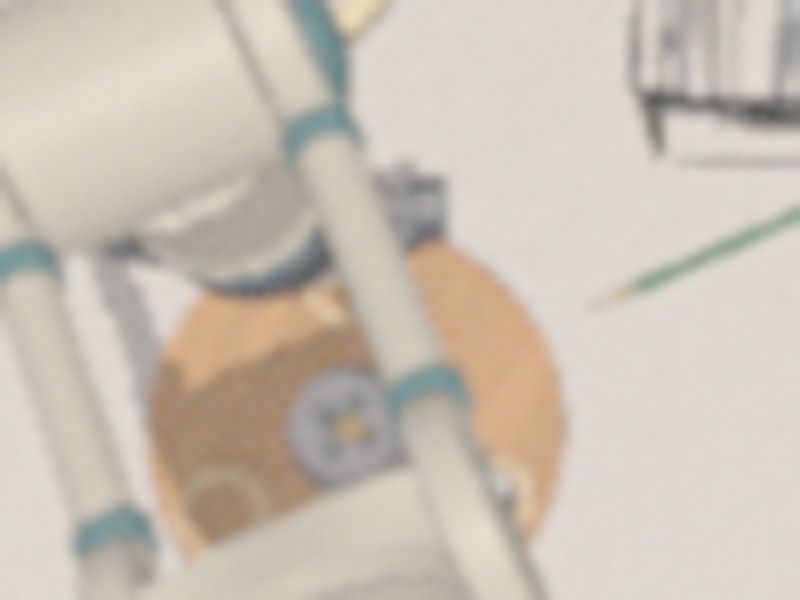

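```bash
python3 -c "
from look import *
s=pickle.load(open('w1_side.pkl','rb'))
b=.0873+.0117
for uv in [(231,262),(231,270)]: print(at(s,cp(275,200,8,*uv),b))
print(at(s,cp(275,200,8,231,230),b+.02))
s7=pickle.load(open('p7.pkl','rb'))
print(at(s7,cp(290,140,8,270,402),.0995))
print('ring', at(s,cp(275,200,8,223,454),.02))
for d in (-.0125,.0125): print((proj(s,[.547+d,.3235,b])-[275,200]+.5)*8-.5)
"
```

```text
[0.54654907 0.31810573 0.099     ]
[0.54639348 0.32264669 0.099     ]
[0.54618488 0.32685889 0.119     ]
[0.49082357 0.09155319 0.0995    ]
ring [0.54937856 0.32544554 0.02      ]
[265.74523247 272.07366751]
[192.53865715 270.88446128]
```

{"method": "carry_out", "body": {
  "rows": [
    [[-1, 0.25, 0.2, 0, 0], [-1, 0, 0, -3.5, 0], [-1, 0, 0, -2.5, 0], [-1, 0, 0, -1, 0], [-1, 0, 0, 0, 0], [-1, 0, 0, 0, 0]]
  ]
}}

```text
clock: 8.05
position: [0.5515, 0.3261, 0.0189]
ee_rot: [0.0, 0.687, 0.727, 0.001]
contact_force: [0.4, -0.7, 0.1]
width: 0.0235
```

```bash
python3 -c "
from look import *
look('w2',(275,200,375,275))"
```

```text
8.1 [0.5519 0.3264 0.0194] [ 0.5 -0.1  0.4] 0.0237
```

View pics/w2_side.png

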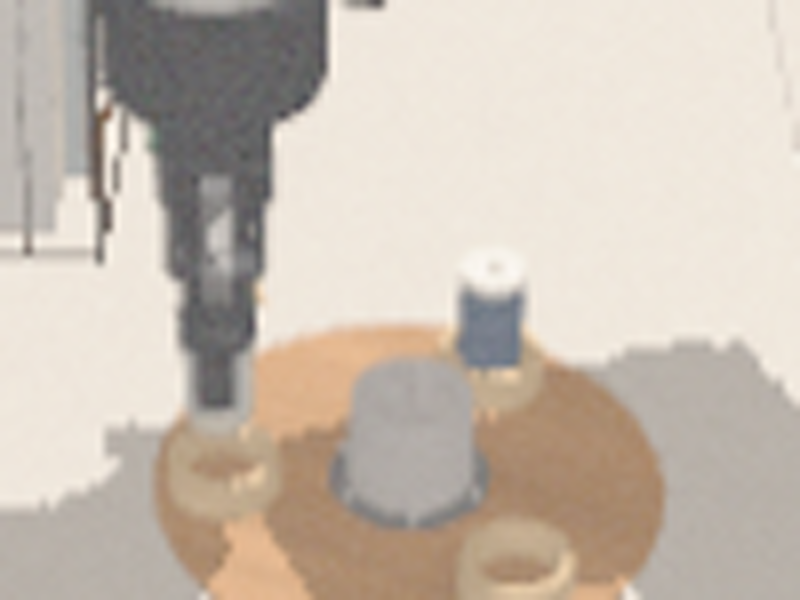

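{"method": "carry_out", "body": {
  "rows": [
    [[-1, -0.25, -0.15, 0, 0], [-1, 0, 0, 0, 0], [-1, 0, 0, -0.7, 0], [-1, 0, 0, 0, 0], [-1, 0, 0, 0, 0]]
  ]
}}

```text
clock: 8.6
position: [0.5478, 0.3245, 0.0106]
ee_rot: [-0.0, 0.687, 0.727, -0.0]
contact_force: [-0.3, 0.1, -0.1]
width: 0.0234
```

```bash
python3 -c "
from look import *
s,=look('w3',(275,200,375,275))
st=telemetry.get_state()['position']
for d in (-.0125,0,.0125): print((proj(s,[st[0]+d,st[1],st[2]+.0117])-[275,200]+.5)*8-.5)
"
```

```text
8.65 [0.548  0.3245 0.0107] [-0.6 -0.4 -0.4] 0.0235
[262.31278387 447.69283826]
[226.92194085 447.1011483 ]
[191.53785903 446.50957139]
```

View pics/w3_side.png

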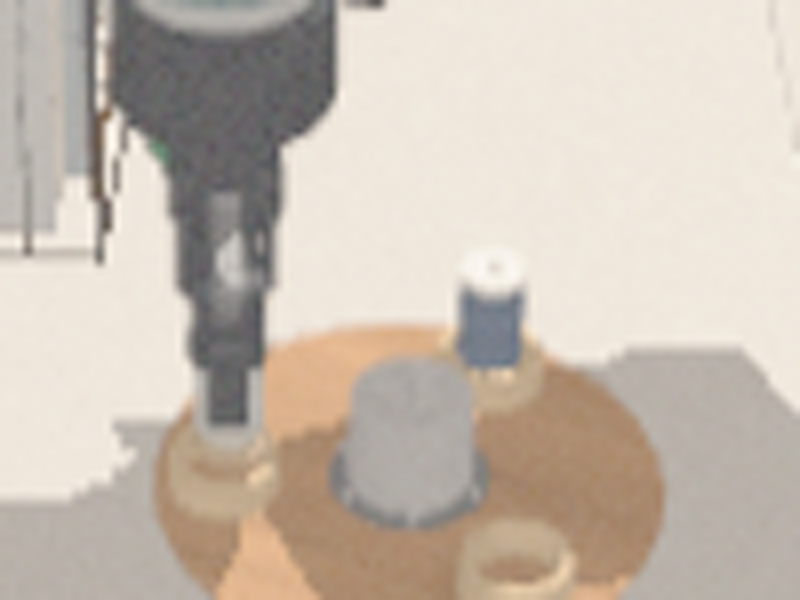

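{"method": "carry_out", "body": {
  "rows": [
    [[-1, 0.2, 0, 0, 0], [-1, 0, 0, -0.5, 0], [-1, 0, 0, -0.4, 0], [-1, 0, 0, 0, 0], [-1, 0, 0, 0, 0]]
  ]
}}

```text
clock: 9.15
position: [0.5499, 0.3244, 0.0016]
ee_rot: [-0.0, 0.687, 0.727, -0.0]
contact_force: [0.4, 0.1, 0.7]
width: 0.0238
```

```bash
python3 -c "
from look import *
s,=look('w4',(275,200,375,275))
"
```

```text
9.2 [0.5501 0.3245 0.0018] [ 0.8  0.3 -0.7] 0.0234
```

View pics/w4_side.png

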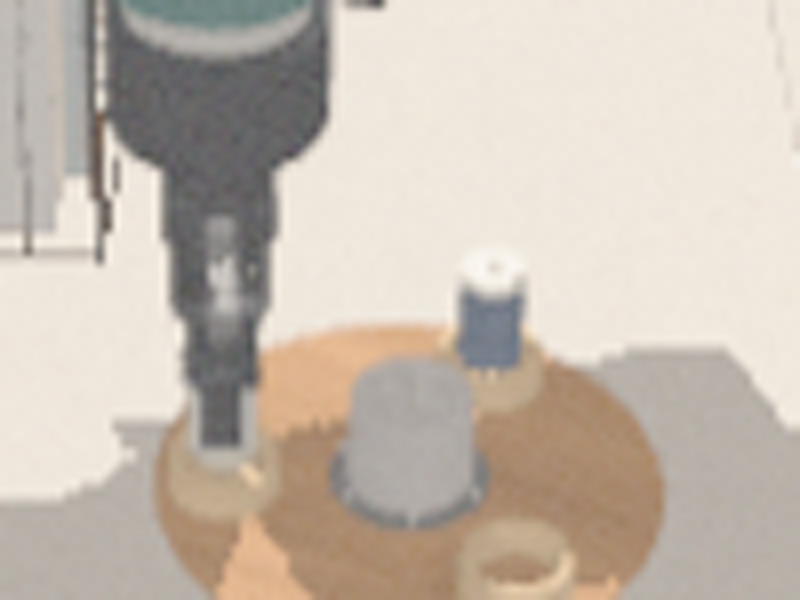

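{"method": "carry_out", "body": {
  "rows": [
    [[-1, 0, 0, -0.5, 0], [-1, 0, 0, -0.2, 0], [-1, 0, 0, 0, 0], [-1, 0, 0, 0, 0]]
  ]
}}

```text
clock: 9.6
position: [0.55, 0.3245, -0.0052]
ee_rot: [-0.0, 0.687, 0.727, -0.0]
contact_force: [-0.3, -0.2, 0.6]
width: 0.0233
```

{"method": "carry_out", "body": {
  "rows": [
    [[-0.05, 0, 0, 0, 0], [-0.05, 0, 0, 0, 0], [-0.05, 0, 0, 0, 0], [-0.05, 0, 0, 3, 0], [-0.05, 0, 0, 4, 0], [-0.05, 0, 0, 4, 0], [-0.05, -2, -4, 0, 0], [-0.05, -2, -4, 0, 0], [-0.05, -2, -4, 0, 0], [-0.05, -2, -4, 0, 0]]
  ]
}}

```text
clock: 10.6
position: [0.4692, 0.1633, 0.1052]
ee_rot: [0.0, 0.687, 0.727, 0.0]
contact_force: [0.8, -0.1, -0.7]
width: 0.0403
```

```bash
python3 -c "
from look import *
look('w5',(275,200,375,275),(210,160,310,235))"
```

```text
10.7 [0.466  0.1606 0.1048] [ 0.4  0.1 -0.3] 0.0407
```

View pics/w5_side.png

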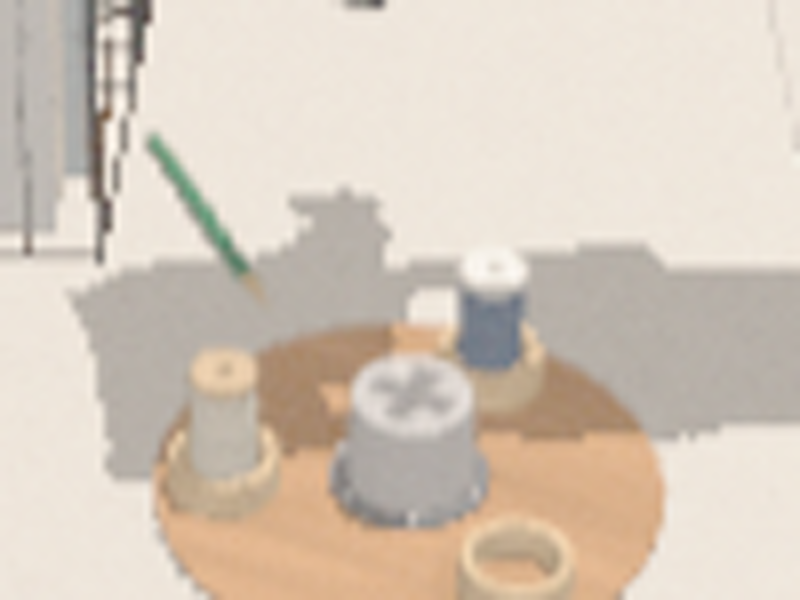

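View pics/w5_top.png

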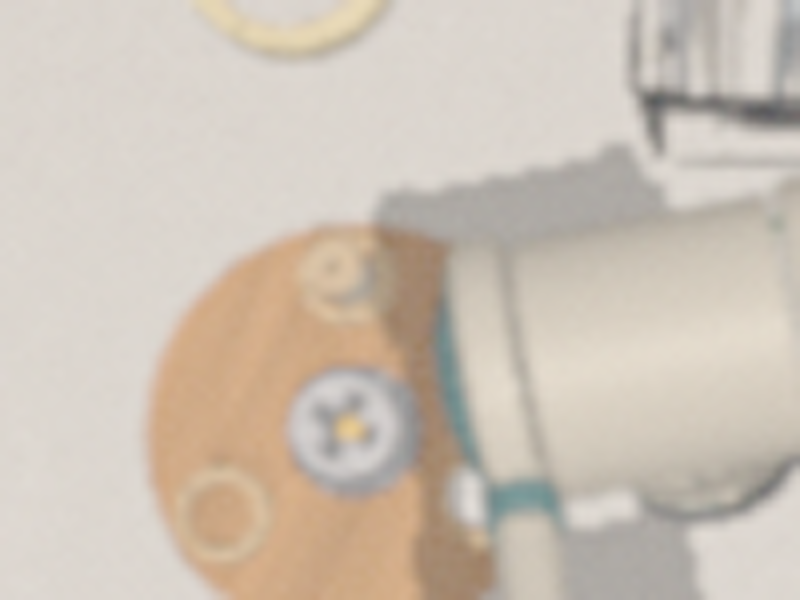

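{"method": "carry_out", "body": {
  "rows": [
    [[0.2, -0.3, -4.2, 0, -0.132], [0.2, -0.3, -4.2, 0, -0.132], [0.2, -0.3, -4.2, 0, -0.132], [0.2, -0.3, -4.2, 0, -0.132], [0.2, -0.3, -4.2, 0, -0.132], [0.2, -0.4, -4.5, 0, -0.132], [0.2, 0, 0, 0, -0.132], [0.2, 0, 0, -2, -0.132], [0.2, 0, 0, 0, 0], [0.2, 0, 0, 0, 0]]
  ]
}}

```text
clock: 11.7
position: [0.4513, -0.0901, 0.0849]
ee_rot: [-0.0, 0.959, 0.283, -0.0]
contact_force: [0.0, -0.1, 1.3]
width: 0.0513
```

Correct toward (0.447, -0.0945), then look before descending.

{"method": "carry_out", "body": {
  "rows": [
    [[0.2, -0.4, -0.4, -3, 0], [0.2, 0, 0, 0, 0], [0.2, 0, 0, 0, 0]]
  ]
}}

```text
clock: 12.0
position: [0.4473, -0.094, 0.0554]
ee_rot: [-0.0, 0.959, 0.282, -0.0]
contact_force: [-0.1, 0.3, 0.3]
width: 0.0509
```

```bash
python3 -c "
from look import *
s,=look('v1',(300,120,370,195))
P=telemetry.get_state()['position'];yaw=np.radians(32.8);ax=np.array([np.cos(yaw),np.sin(yaw),0])
for d in(-.026,0,.026): print((proj(s,P+ax*d+[0,0,.034])-[300,120]+.5)*8-.5)
print((proj(s,[.447,-.095,.05])-[300,120]+.5)*8-.5)
"
```

```text
12.05 [ 0.4481 -0.0943  0.0559] [-1.   0.2 -0.8] 0.0514
[330.54155027 353.28768777]
[282.90877039 367.18817282]
[234.53223338 381.30570555]
[282.02698742 444.59152993]
```

View pics/v1_side.png

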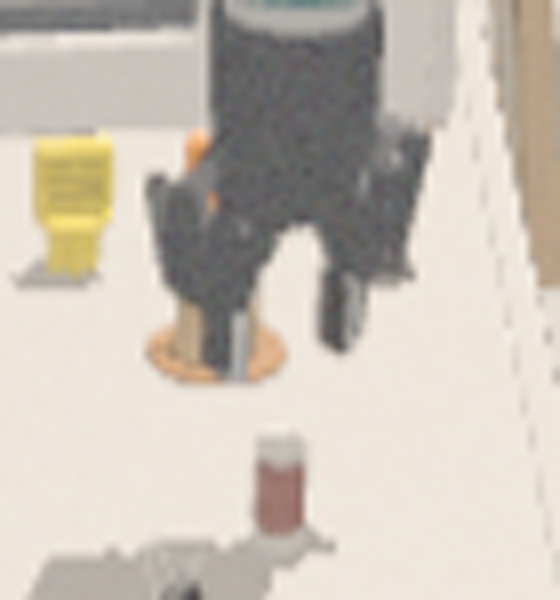

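{"method": "carry_out", "body": {
  "rows": [
    [[0.2, 0, 0, -4, 0], [0.2, 0, 0, -2.7, 0], [0.2, 0, 0, 0, 0], [0.2, 0, 0, 0, 0], [-1, 0, 0, 0, 0], [-1, 0, 0, 0, 0], [-1, 0, 0, 0, 0], [-1, 0, 0, 0, 0], [-1, 0, 0, 0, 0]]
  ],
  "force": 30
}}

```text
clock: 12.95
position: [0.4487, -0.095, -0.0104]
ee_rot: [0.001, 0.96, 0.282, 0.002]
contact_force: [0.3, 0.5, 6.8]
width: 0.0236
```

{"method": "carry_out", "body": {
  "rows": [
    [[-1, 0, 0, 3, 0], [-1, 0, 0, 4, 0], [-1, 0, 0, 3.5, 0], [-1, 0, 4.7, 0, 0], [-1, 0, 4.7, 0, 0], [-1, 0, 4.7, 0, 0], [-1, 0, 4.7, 0, 0], [-1, 0, 4.7, 0, 0], [-1, 0, 4.7, 0, 0], [-1, 0, 4.7, 0, 0], [-1, 0, 4.7, 0, 0]]
  ]
}}

```text
clock: 14.05
position: [0.447, 0.2836, 0.0938]
ee_rot: [-0.0, 0.959, 0.282, 0.001]
contact_force: [0.9, -1.1, -0.5]
width: 0.0237
```

{"method": "carry_out", "body": {
  "rows": [
    [[-1, 0, 4.7, 0, 0], [-1, 0, 4.5, 0, 0], [-1, 0, 0, 0, 0], [-1, 0, 0, 0, 0], [-1, 0, 0, 0, 0]]
  ]
}}

```text
clock: 14.55
position: [0.4467, 0.3724, 0.093]
ee_rot: [0.0, 0.96, 0.282, -0.0]
contact_force: [-0.3, 0.1, -1.4]
width: 0.0236
```

```bash
python3 -c "
from look import *
s,=look('x1',(285,200,385,275))
P=telemetry.get_state()['position'];print((proj(s,P+[0,0,.0105])-[285,200]+.5)*8-.5)
print((proj(s,[.4468,.3767,.02])-[285,200]+.5)*8-.5)"
```

```text
14.6 [0.4469 0.3721 0.0931] [-0.3 -0.3 -0.6] 0.0235
[448.77480235 354.56079747]
[438.97751277 556.86970706]
```

View pics/x1_side.png

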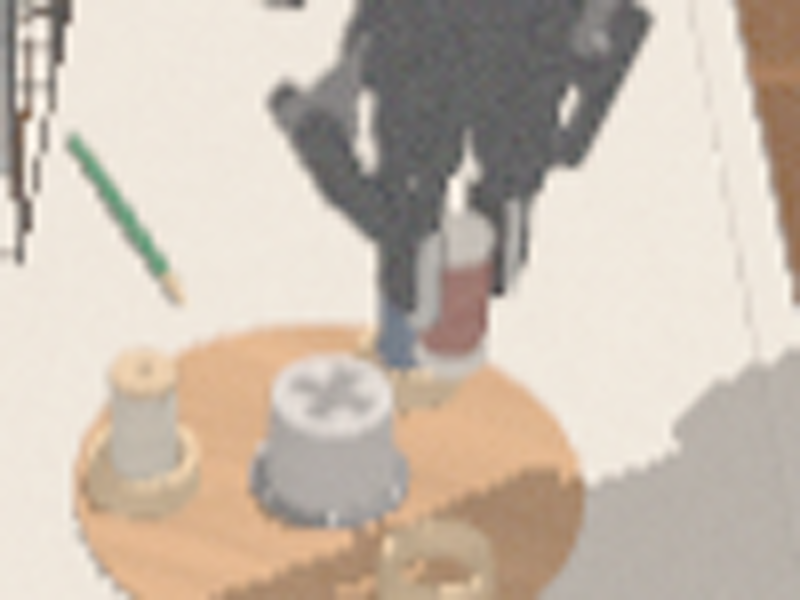

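{"method": "carry_out", "body": {
  "rows": [
    [[-1, 0, 0.4, 0, 0], [-1, 0, 0, -3.5, 0], [-1, 0, 0, -3, 0], [-1, 0, 0, -1, 0], [-1, 0, 0, 0, 0], [-1, 0, 0, 0, 0], [-1, 0, 0, 0, 0]]
  ]
}}

```text
clock: 15.3
position: [0.4484, 0.3782, 0.0195]
ee_rot: [-0.0, 0.96, 0.281, 0.002]
contact_force: [-0.1, -0.6, -0.2]
width: 0.0228
```

```bash
python3 -c "
from look import *
s,=look('x2',(285,210,385,285))
P=telemetry.get_state()['position'];print((proj(s,P+[0,0,.0105])-[285,210]+.5)*8-.5)
print((proj(s,[.4468,.3767,.02])-[285,210]+.5)*8-.5)"
```

```text
15.35 [0.4483 0.3782 0.0195] [0.4 0.6 0.1] 0.0232
[436.00886469 457.41073736]
[438.97751277 476.86970706]
```

View pics/x2_side.png

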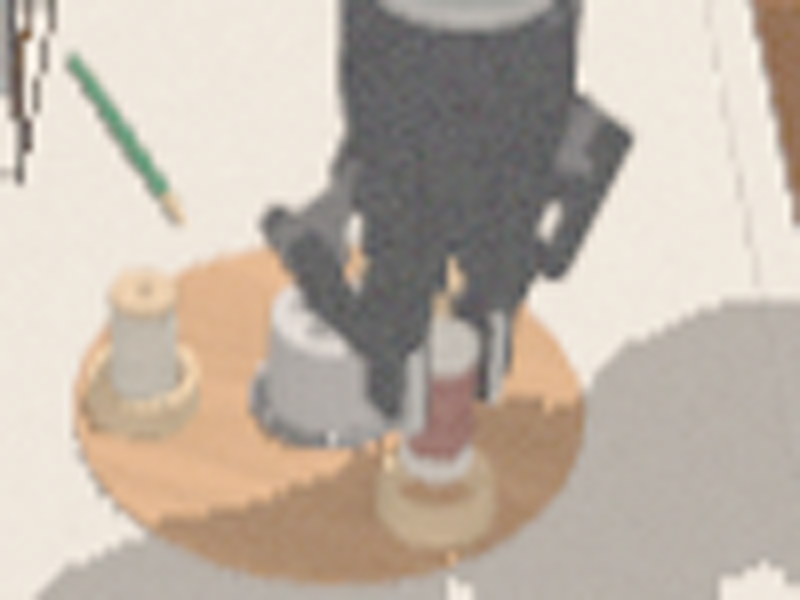

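{"method": "carry_out", "body": {
  "rows": [
    [[-1, -0.15, -0.15, 0, 0], [-1, 0, 0, 0, 0], [-1, 0, 0, -1.2, 0], [-1, 0, 0, 0, 0], [-1, 0, 0, 0, 0]]
  ]
}}

```text
clock: 15.85
position: [0.445, 0.3757, 0.0052]
ee_rot: [0.0, 0.96, 0.282, -0.001]
contact_force: [1.1, 0.5, -0.4]
width: 0.0233
```

```bash
python3 -c "
from look import *
s,=look('x3',(285,210,385,285))"
```

```text
15.9 [0.4454 0.3759 0.0055] [-0.1  0.5  0.2] 0.0238
```

View pics/x3_side.png

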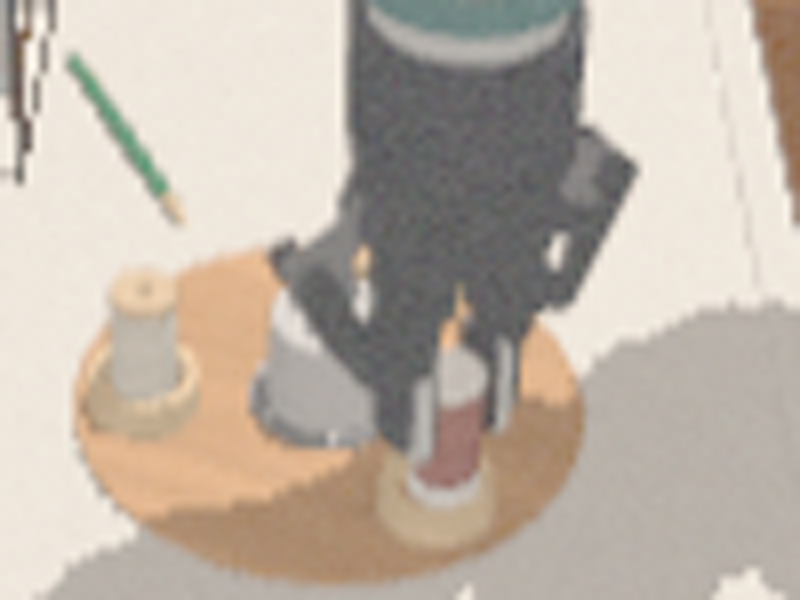

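{"method": "carry_out", "body": {
  "rows": [
    [[-1, 0.15, 0.05, 0, 0], [-1, 0, 0, 0, 0], [-1, 0, 0, -0.5, 0], [-1, 0, 0, -0.3, 0], [-1, 0, 0, 0, 0], [-1, 0, 0, 0, 0]]
  ]
}}

```text
clock: 16.5
position: [0.447, 0.3765, -0.0023]
ee_rot: [0.0, 0.96, 0.282, -0.0]
contact_force: [-0.6, 0.1, -0.2]
width: 0.023
```

{"method": "carry_out", "body": {
  "rows": [
    [[-1, 0, 0, -0.2, 0], [-1, 0, 0, 0, 0], [-0.05, 0, 0, 0, 0], [-0.05, 0, 0, 0, 0], [-0.05, 0, 0, 0, 0], [-0.05, 0, 0, 3, 0], [-0.05, 0, 0, 4, 0], [-0.05, 0, 0, 4, 0], [-0.05, 0, -4.5, 0, 0.1], [-0.05, 0, -4.5, 0, 0.1], [-0.05, 0, -4.5, 0, 0.1], [-0.05, 0, -4.5, 0, 0.1]]
  ]
}}

```text
clock: 17.7
position: [0.4469, 0.1951, 0.1062]
ee_rot: [0.0, 0.883, 0.469, 0.0]
contact_force: [0.0, -1.0, 0.2]
width: 0.0404
```

{"method": "carry_out", "body": {
  "rows": [
    [[0.6, 0, -4.5, 0, 0], [0.6, 0, -4.5, 0, 0], [0.6, 0, -4.5, 0, 0], [0.6, 0, -4.5, 0, 0], [0.6, 0, -4.5, 0, 0], [0.6, 0, -4.5, 0, 0]]
  ]
}}

```text
clock: 18.3
position: [0.4469, -0.0752, 0.1062]
ee_rot: [0.0, 0.884, 0.467, 0.0]
contact_force: [1.2, -1.0, 0.1]
width: 0.0682
```

```bash
python3 -c "
from look import *
look('y1',(285,200,385,275),(220,180,300,240))
look('y2',(295,120,355,180),(400,190,480,240),k=10)"
```

```text
18.4 [ 0.4479 -0.0787  0.1063] [ 0.3  0.1 -0.3] 0.0682
18.5 [ 0.447  -0.0743  0.106 ] [-0.5  0.6 -0.1] 0.0684
```

View pics/y1_side.png

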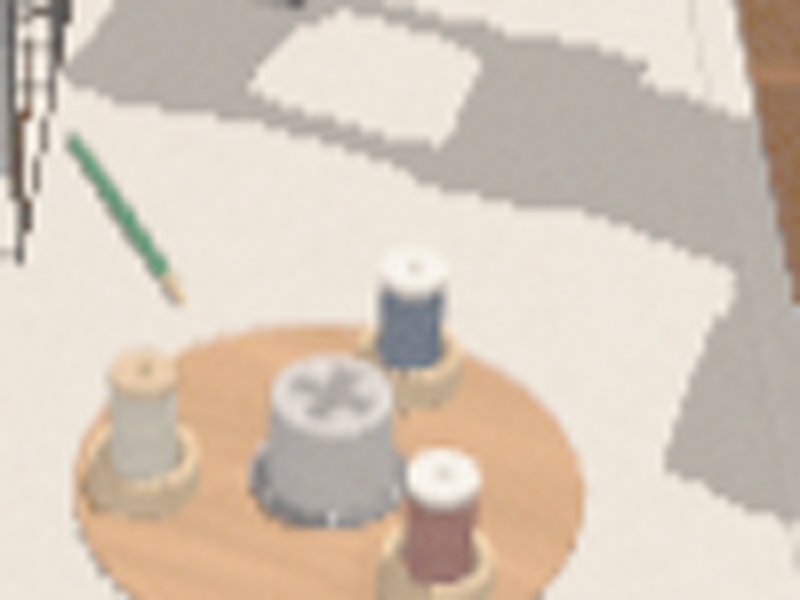

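View pics/y1_top.png

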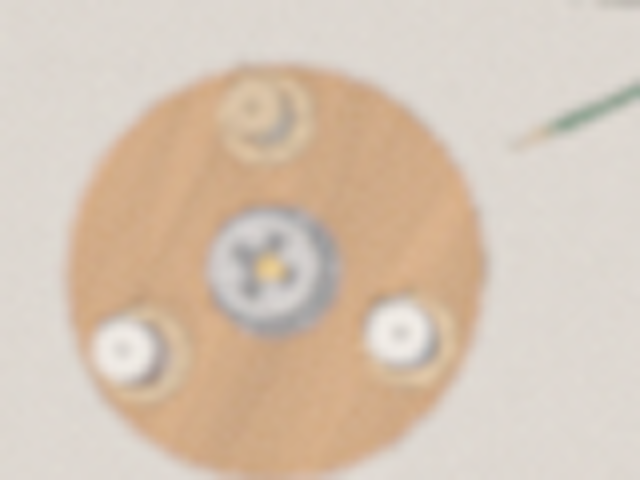

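View pics/y2_top.png

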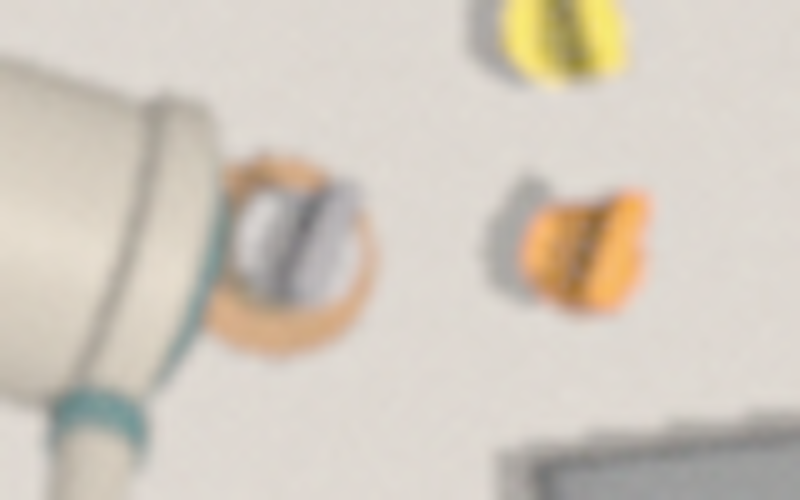

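View pics/y2_side.png

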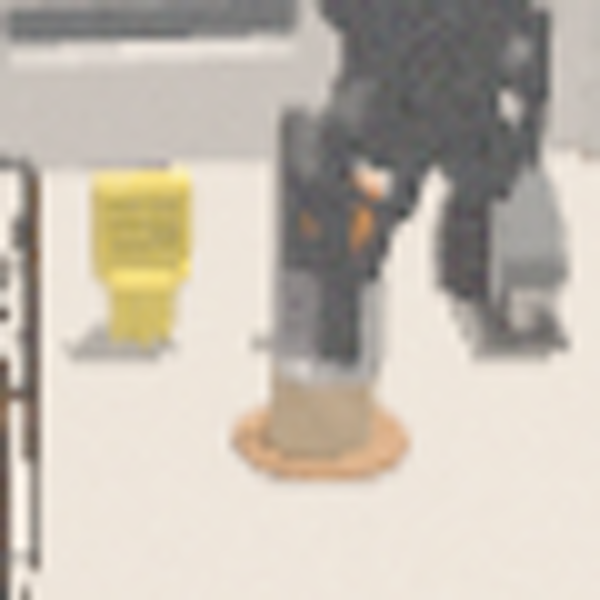

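```bash
cat > ov.py <<'E'
from look import *
t,s=pickle.load(open('p.pkl','rb'))
def draw(p,box,k,cx,cy,yawd,fn):
    x0,y0,x1,y1=box
    a=(255*(p['image']/255.)**.6).astype('uint8')[...,::-1]
    a=cv2.resize(a[y0:y1,x0:x1],None,fx=k,fy=k,interpolation=2)
    P=lambda X:tuple(int(round(v)) for v in (proj(p,X)-[x0,y0]+.5)*k-.5)
    y=np.radians(yawd);c,sn=np.cos(y),np.sin(y)
    for z,col in((.08,(0,0,255)),(.04,(255,0,0))):
        q=[P([cx+c*u-sn*v,cy+sn*u+c*v,z]) for u,v in((.021,.006),(-.021,.006),(-.021,-.006),(.021,-.006))]
        cv2.polylines(a,[np.array(q)],True,col,1)
    for r,z in((.036,.003),(.021,.041)):
        q=[P([cx+r*np.cos(w),cy+r*np.sin(w),z]) for w in np.linspace(0,6.3,60)]
        cv2.polylines(a,[np.array(q)],True,(0,255,0),1)
    cv2.imwrite('pics/'+fn,a)
import sys
cx,cy,yw=map(float,sys.argv[1:4]);n=sys.argv[4]
draw(t,(410,195,450,235),14,cx,cy,yw,n+'t.png'); draw(s,(310,130,350,170),14,cx,cy,yw,n+'s.png')
E
python3 ov.py .472 -.2755 -24 o1
```

```text
(no output)
```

View pics/o1t.png

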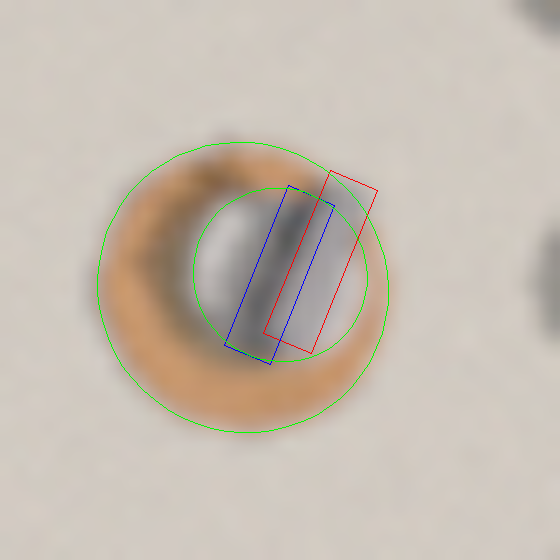

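View pics/o1s.png

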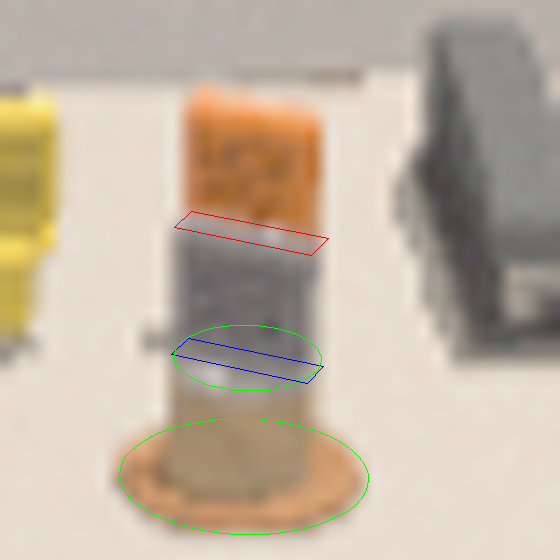

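{"method": "carry_out", "body": {
  "rows": [
    [[0.1, 0.5, -4, 0, 0.06], [0.1, 0.5, -4, 0, 0.06], [0.1, 0.5, -4, 0, 0.06], [0.1, 0.5, -4, 0, 0], [0.1, 0.5, -4, 0, 0], [0.1, 0, 0, 0, 0], [0.1, 0, 0, 0, 0], [0.1, 0, 0, 0, 0]]
  ]
}}

```text
clock: 19.3
position: [0.4719, -0.2711, 0.1056]
ee_rot: [-0.001, 0.838, 0.545, 0.0]
contact_force: [0.2, 0.5, -0.1]
width: 0.0469
```

```bash
python3 -c "
from look import *
s,=look('k1',(295,100,365,170))
P=telemetry.get_state()['position'];yaw=np.radians(66);ax=np.array([np.cos(yaw),np.sin(yaw),0])
for d in(-.023,0,.023): print((proj(s,P+ax*d+[0,0,.034])-[295,100]+.5)*8-.5)
print((proj(s,[.4725,-.2755,.08])-[295,100]+.5)*8-.5)
"
```

```text
19.35 [ 0.4719 -0.2711  0.1058] [0.  0.2 0.3] 0.0468
[285.25146788 246.97937356]
[266.73777817 263.98036411]
[247.8192734  281.35309348]
[262.15330114 372.7647842 ]
```

View pics/k1_side.png

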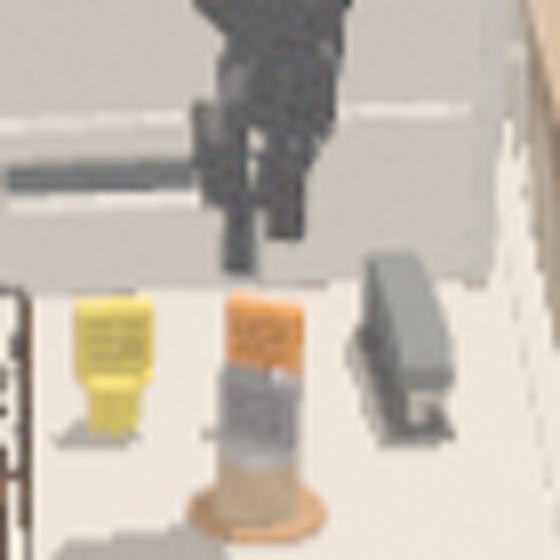

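{"method": "carry_out", "body": {
  "rows": [
    [[0.1, 0, -0.4, 0, 0], [0.1, 0, 0, -3, 0], [0.1, 0, 0, -3, 0], [0.1, 0, 0, -2.8, 0], [0.1, 0, 0, 0, 0], [0.1, 0, 0, 0, 0]]
  ]
}}

```text
clock: 19.95
position: [0.4722, -0.277, 0.0182]
ee_rot: [-0.0, 0.839, 0.545, -0.0]
contact_force: [0.6, -0.1, 0.4]
width: 0.0473
```

```bash
python3 -c "
from look import *
s,=look('k2',(295,100,365,170))
"
```

```text
20.0 [ 0.473  -0.2778  0.0191] [ 0.1 -0.4  0.4] 0.0472
```

View pics/k2_side.png

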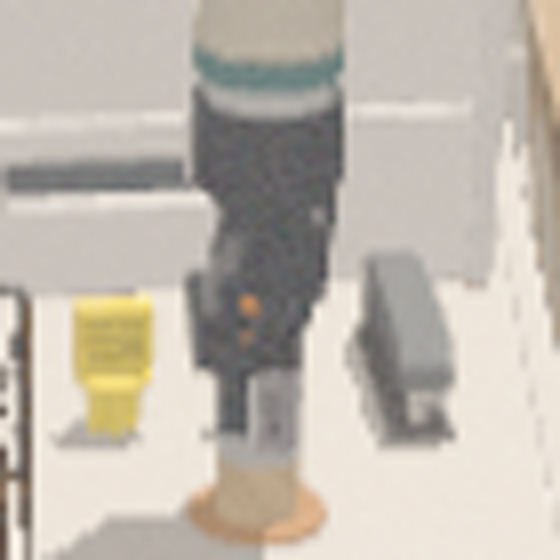

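{"method": "carry_out", "body": {
  "rows": [
    [[0.1, 0, 0.15, 0.1, 0], [0.1, 0, 0, 0, 0], [-1, 0, 0, 0, 0], [-1, 0, 0, 0, 0], [-1, 0, 0, 0, 0], [-1, 0, 0, 0, 0], [-1, 0, 0, 0, 0], [-1, 0, 0, 0, 0]]
  ],
  "force": 70
}}

```text
clock: 20.8
position: [0.4724, -0.2762, 0.0195]
ee_rot: [0.0, 0.839, 0.544, 0.0]
contact_force: [-0.8, 0.6, 5.2]
width: 0.0112
```

{"method": "carry_out", "body": {
  "rows": [
    [[-1, 0, 0, 1, 0], [-1, 0, 0, 2, 0], [-1, 0, 0, 3, 0], [-1, 0, 0, 4, 0], [-1, 0, 0, 2, 0], [-1, 0, 0, 0, 0], [-1, 0, 0, 0, 0]]
  ]
}}

```text
clock: 21.5
position: [0.4717, -0.2757, 0.1386]
ee_rot: [-0.0, 0.839, 0.544, -0.0]
contact_force: [0.3, -0.8, -1.1]
width: 0.0104
```

```bash
python3 -c "
from look import *
s,=look('k3',(295,90,365,165))
"
```

```text
21.55 [ 0.4711 -0.2752  0.1377] [-1.3  0.  -1. ] 0.0111
```

View pics/k3_side.png

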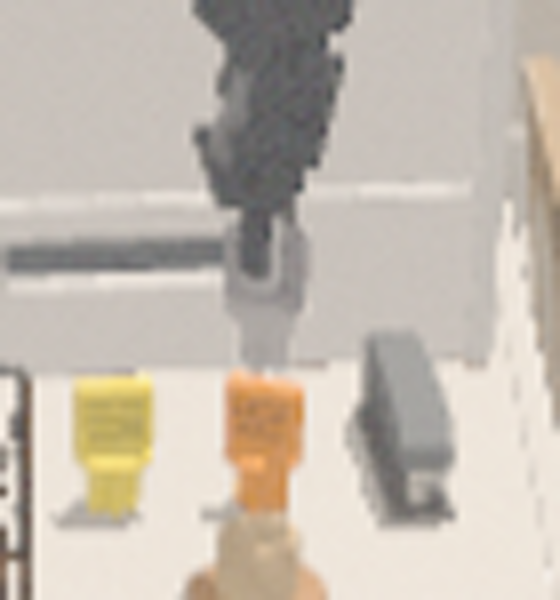

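{"method": "carry_out", "body": {
  "rows": [
    [[-1, 0, 3, 0, 0], [-1, 0, 4.5, 0, 0], [-1, 0, 4.5, 0, 0], [-1, 0, 4.5, 0, 0], [-1, 0, 4.5, 0, 0], [-1, 0, 4.5, 0, 0], [-1, 0, 4.5, 0, 0], [-1, 0, 4.5, 0, 0], [-1, 0, 4.5, 0, -0.018], [-1, 0, 4.5, 0, -0.018], [-1, 0, 4.5, 0, -0.018], [-1, 0, 4.5, 0, 0]]
  ]
}}

```text
clock: 22.75
position: [0.4704, 0.2504, 0.1368]
ee_rot: [-0.0, 0.853, 0.521, -0.002]
contact_force: [0.8, -0.1, -0.6]
width: 0.0108
```

{"method": "carry_out", "body": {
  "rows": [
    [[-1, 0.6, 4.5, 0, 0], [-1, 0.5, 2.5, 0, 0], [-1, 0, 0, 0, 0], [-1, 0, 0, 0, 0], [-1, 0, 0, 0, 0], [-1, 0, 0, 0, 0]]
  ]
}}

```text
clock: 23.35
position: [0.4827, 0.3177, 0.1384]
ee_rot: [0.0, 0.854, 0.521, -0.001]
contact_force: [-0.2, -0.5, -0.7]
width: 0.0108
```

```bash
python3 -c "
from look import *
s,t=look('h1',(285,190,385,265),(220,180,300,240))
P=telemetry.get_state()['position']
print((proj(s,P+[0,0,-.0133])-[285,190]+.5)*8-.5,(proj(s,[.4826,.3212,.045])-[285,190]+.5)*8-.5)
"
```

```text
23.45 [0.483  0.318  0.1389] [-0.4  0.4  0.2] 0.0107
[338.35620483 281.68582662] [333.72012464 474.1254227 ]
```

View pics/h1_side.png

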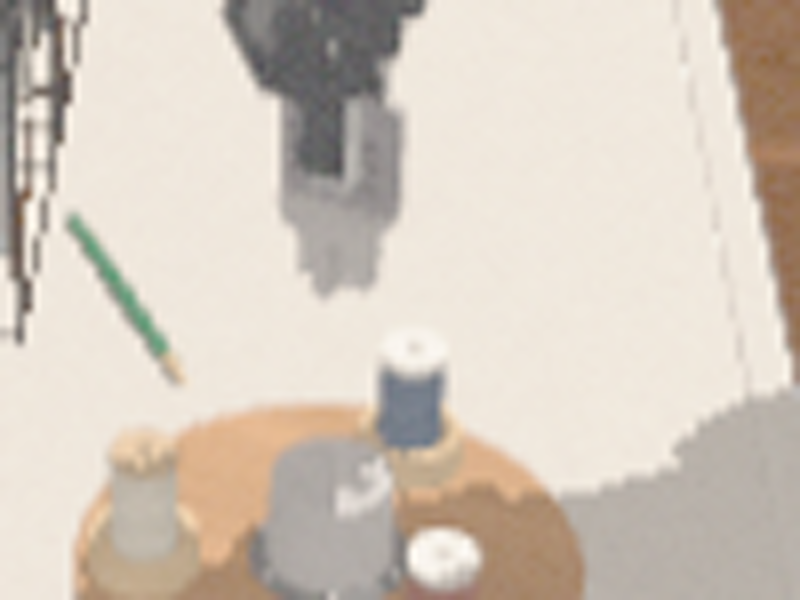

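View pics/h1_top.png

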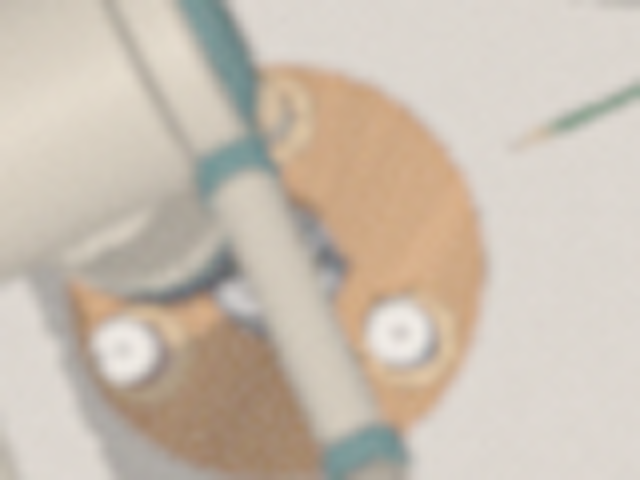

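```bash
cat > ok.py <<'E'
from look import *
def ov(pkl,box,k,x,y,ztip,yawd,fn,hub=True):
    p=pickle.load(open(pkl,'rb')); x0,y0,x1,y1=box
    a=(255*(p['image']/255.)**.45).astype('uint8')[...,::-1]
    a=cv2.resize(a[y0:y1,x0:x1],None,fx=k,fy=k,interpolation=2)
    P=lambda X:(int(round(((proj(p,X)-[x0,y0]+.5)*k-.5)[0])),int(round(((proj(p,X)-[x0,y0]+.5)*k-.5)[1])))
    def circ(cx,cy,r,z,col): cv2.polylines(a,[np.array([P([cx+r*np.cos(w),cy+r*np.sin(w),z]) for w in np.linspace(0,6.3,60)])],True,col,1)
    w=np.radians(yawd);c,s=np.cos(w),np.sin(w)
    def poly(pts,z,col): cv2.polylines(a,[np.array([P([x+c*u-s*v,y+s*u+c*v,z]) for u,v in pts])],True,col,1)
    circ(x,y,.021,ztip+.03,(0,255,0)); circ(x,y,.021,ztip+.035,(0,255,0))
    for L,h,z in((.014,.00325,ztip+.03),(.014,.00325,ztip+.006),(.0125,.002,ztip)):
        pl=[(L,h),(h,h),(h,L),(-h,L),(-h,h),(-L,h),(-L,-h),(-h,-h),(-h,-L),(h,-L),(h,-h),(L,-h)]
        poly(pl,z,(0,0,255))
    poly([(.021,.006),(-.021,.006),(-.021,-.006),(.021,-.006)],ztip+.074,(255,0,0))
    if hub: circ(.4826,.3212,.022,.045,(255,0,255))
    cv2.imwrite('pics/'+fn,a)
E
python3 -c "
from ok import *
ov('h1_side.pkl',(285,190,385,265),8,.483,.318,.1256,-27.2,'h1o.png')"
```

```text
(no output)
```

View pics/h1o.png

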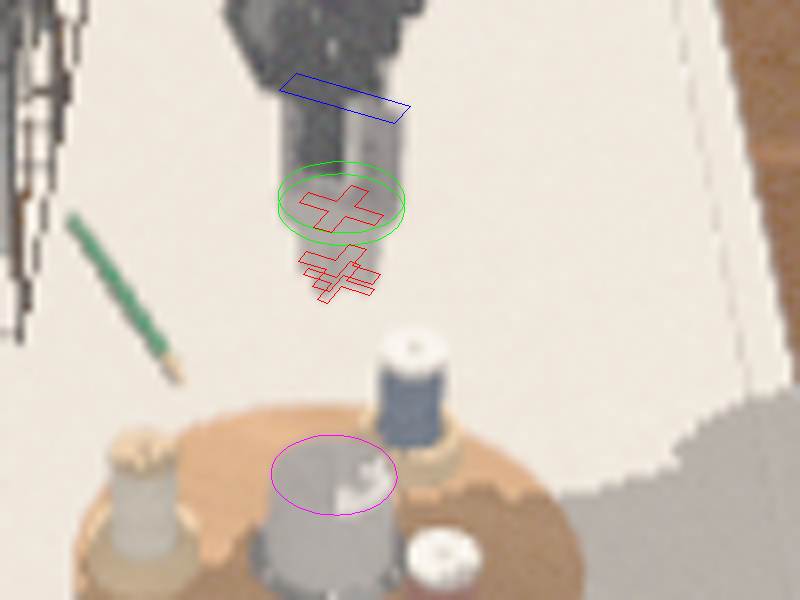

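{"method": "carry_out", "body": {
  "rows": [
    [[-1, 0, 0.3, 0, 0], [-1, 0, 0, -3, 0], [-1, 0, 0, -3, 0], [-1, 0, 0, -1.2, 0], [-1, 0, 0, 0, 0], [-1, 0, 0, 0, 0], [-1, 0, 0, 0, 0]]
  ]
}}

```text
clock: 24.15
position: [0.4844, 0.3227, 0.0685]
ee_rot: [0.0, 0.853, 0.521, 0.002]
contact_force: [0.3, 0.1, -0.8]
width: 0.0108
```

```bash
python3 -c "
from ok import *
look('h2',(295,215,355,275),k=10)
P=telemetry.get_state()['position']; print(telemetry.get_state()['ee_rot'])
ov('h2_side.pkl',(295,215,355,275),10,P[0],P[1],P[2]-.0133,-27.2,'h2o.png')"
```

```text
24.2 [0.4843 0.3226 0.0685] [-0.7  0.7  0.2] 0.0109
[1.08011538e-04 8.53313362e-01 5.21395932e-01 1.60525992e-03]
```

View pics/h2_side.png

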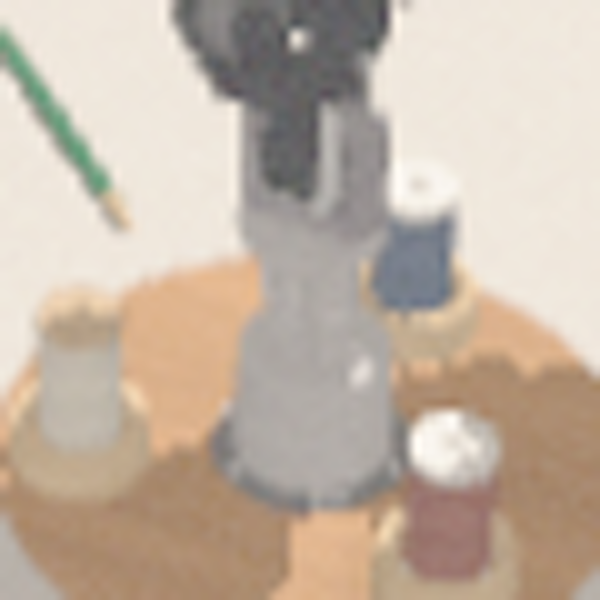

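View pics/h2o.png

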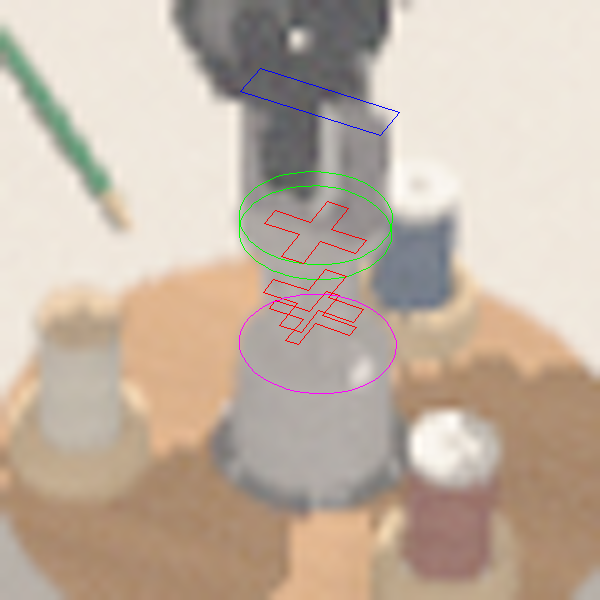

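```bash
python3 -c "
from ok import *
p=pickle.load(open('h2_side.pkl','rb'));a=p['image'][225:262,308:345].astype(float).mean(2)
a=np.clip((a-30)/(150-30),0,1)*255
cv2.imwrite('pics/h2c.png',cv2.resize(a.astype('uint8'),None,fx=16,fy=16,interpolation=2))"
```

```text
(no output)
```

View pics/h2c.png

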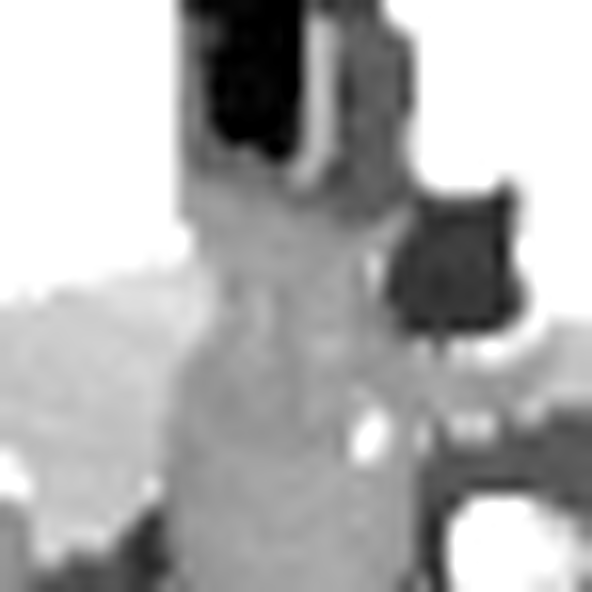

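{"method": "carry_out", "body": {
  "rows": [
    [[-1, -0.1, -0.1, 0, 0], [-1, 0, 0, 0, 0], [-1, 0, 0, 0, 0], [-1, 0, 0, 0, 0]]
  ]
}}

```text
clock: 24.6
position: [0.4822, 0.3211, 0.0671]
ee_rot: [-0.0, 0.853, 0.521, 0.0]
contact_force: [0.3, -0.4, -1.2]
width: 0.0106
```

{"method": "carry_out", "body": {
  "rows": [
    [[-1, 0.05, 0, -0.7, 0], [-1, 0, 0, -0.4, 0], [-1, 0, 0, -0.3, 0], [-1, 0, 0, 0, 0], [-1, 0, 0, 0, 0]]
  ]
}}

```text
clock: 25.1
position: [0.4826, 0.321, 0.0527]
ee_rot: [-0.0, 0.853, 0.521, -0.0]
contact_force: [0.4, -0.1, -0.3]
width: 0.0108
```

{"method": "carry_out", "body": {
  "rows": [
    [[-1, 0, 0, -0.3, 0], [-1, 0, 0, -0.3, 0], [-1, 0, 0, 0, 0], [-1, 0, 0, 0, 0]]
  ]
}}

```text
clock: 25.5
position: [0.4825, 0.321, 0.0468]
ee_rot: [-0.0, 0.853, 0.521, -0.0]
contact_force: [0.0, -0.1, -1.4]
width: 0.0107
```

{"method": "carry_out", "body": {
  "rows": [
    [[-1, 0, 0, -0.4, 0], [-1, 0, 0, -0.4, 0], [-1, 0, 0, 0, 0], [-1, 0, 0, 0, 0]]
  ]
}}

```text
clock: 25.9
position: [0.4825, 0.321, 0.0388]
ee_rot: [-0.0, 0.853, 0.521, -0.0]
contact_force: [0.3, -0.1, -0.2]
width: 0.0108
```

{"method": "carry_out", "body": {
  "rows": [
    [[-1, 0, 0, -0.3, 0], [-1, 0, 0, -0.3, 0], [-1, 0, 0, 0, 0], [-1, 0, 0, 0, 0]]
  ],
  "force": 90
}}

```text
clock: 26.3
position: [0.4827, 0.3211, 0.0333]
ee_rot: [0.0, 0.853, 0.521, 0.0]
contact_force: [-0.8, -0.7, 4.9]
width: 0.0102
```

{"method": "carry_out", "body": {
  "rows": [
    [[-1, 0, 0, -0.3, 0], [-1, 0, 0, -0.2, 0], [-1, 0, 0, 0, 0], [-1, 0, 0, 0, 0]]
  ]
}}

```text
clock: 26.7
position: [0.4827, 0.3211, 0.0286]
ee_rot: [0.0, 0.853, 0.521, 0.0]
contact_force: [-1.4, -1.5, 5.9]
width: 0.0106
```

{"method": "carry_out", "body": {
  "rows": [
    [[-1, 0, 0, -0.2, 0], [-1, 0, 0, 0, 0], [-1, 0, 0, 0, 0]]
  ]
}}

```text
clock: 27.0
position: [0.4828, 0.3211, 0.0285]
ee_rot: [0.0, 0.853, 0.521, 0.001]
contact_force: [-3.9, -2.6, 16.8]
width: 0.0102
```

{"method": "carry_out", "body": {
  "rows": [
    [[-1, 0, 0, -0.1, 0], [-1, 0, 0, 0, 0], [-1, 0, 0, 0, 0], [-1, 0, 0, 0, 0], [-1, 0, 0, 0, 0]]
  ]
}}

```text
clock: 27.5
position: [0.4828, 0.3211, 0.0285]
ee_rot: [0.0, 0.853, 0.521, 0.001]
contact_force: [-5.7, -2.4, 23.8]
width: 0.0105
```

```bash
python3 -c "
from ok import *
look('f1',(295,215,355,275),(220,180,300,240),k=10)
P=telemetry.get_state()['position']
ov('f1_side.pkl',(295,215,355,275),10,P[0],P[1],.015,-27.2,'f1o.png')
p=pickle.load(open('f1_side.pkl','rb'));a=p['image'][225:272,305:352].astype(float).mean(2)
a=np.clip((a-30)/(150-30),0,1)*255
cv2.imwrite('pics/f1c.png',cv2.resize(a.astype('uint8'),None,fx=12,fy=12,interpolation=2))"
```

```text
27.6 [0.4827 0.3211 0.0284] [-5.7 -2.2 24.2] 0.0105
```

View pics/f1o.png

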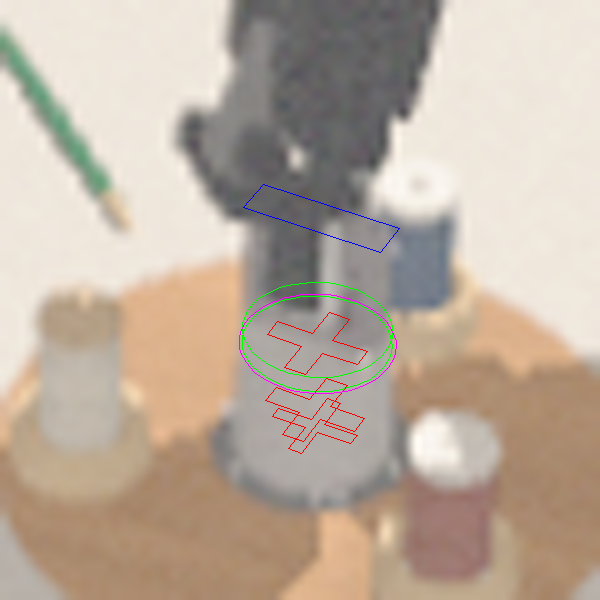

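View pics/f1c.png

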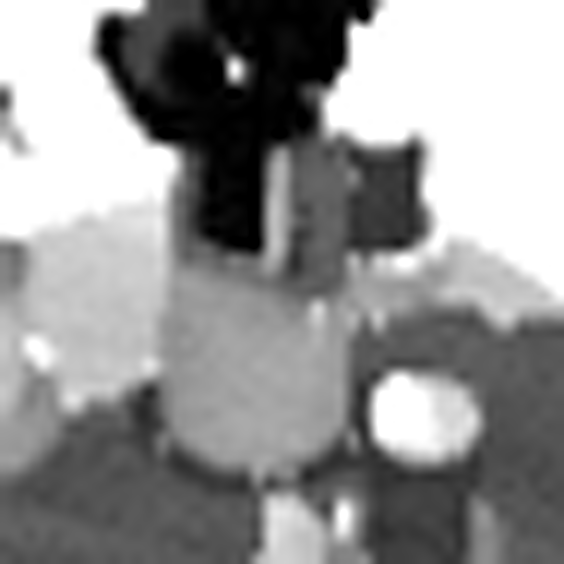

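View pics/f1_top.png

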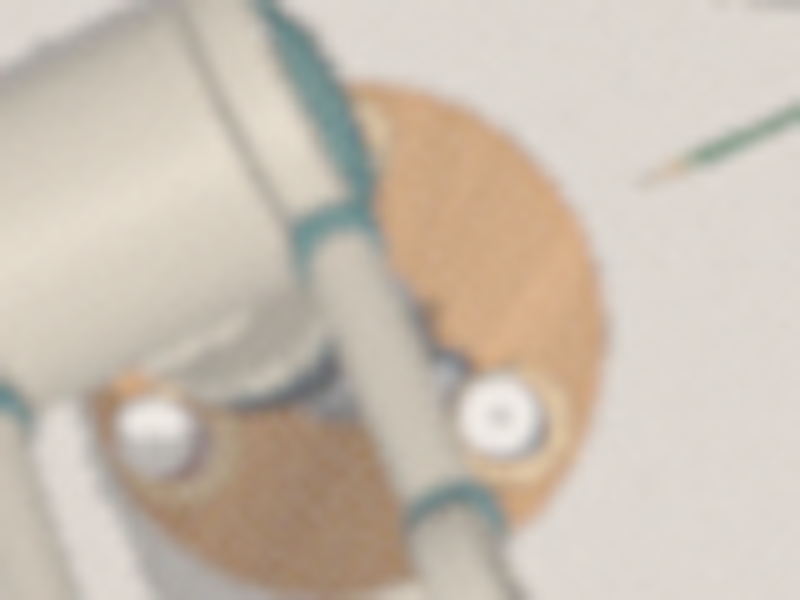

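```bash
python3 -c "
from h import *
print(manip.sign_off()); s=telemetry.get_state(); print(s['clock'],s['position'],s['contact_force'])"
```

```text
the job is handed in; nothing more can be done
None
the job is handed in; nothing more can be done
```

The job is done and handed in at about 28 s on the robot's clock, against the 72 s limit. Both loose spools are in the two empty wells. The key is in the hub, held and pressed down, with its collar on the hub.

- **Spools:** the last pictures show the tan-flanged, dark-red and seated navy spools upright in their wells. In the final top view the arm hid the tan one, but the side view showed it.
- **Key:** I took the grey key by its grip, turned it about 3° onto the grooves, and it slid in with almost no force. The spring read about 5–6 N on the way down. Travel then stopped at a TCP reading of 28.5 mm, against 28.3 mm expected for fully home. It stayed there while the push rose to about 24 N, and the side view shows no gap under the collar. I had no direct reading of the brake pin.
- **What disagreed:** the fingertips sit about 30 mm higher than the reported TCP. Because of this my first close on the tan spool shut above it and pressed on its top with about 15 N. It was not knocked over, and I allowed for the offset on every grasp after that. The reported position also wandered by 1–3 mm after moves, so I corrected against the pictures.
- **After hand-in:** the state could no longer be read, so my last checks are from just before it.

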